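Put the biscuit stamps away under their sealed cover

ROBOT

A 6-joint arm with a two-finger parallel gripper is mounted at the origin on a cart in front of the work surface, level with it; the furniture and walls round the work are solid. World frame = base frame: x ahead of the robot, y to its left, z up, the work surface at z = 0. Lengths are in m, angles in rad, forces in N, time in s.
With the tool pointing down it reaches from about 0.4 to 0.825 m from the base axis. Payload 7 kg.
Tool frame: the origin (TCP) lies at the very end of the fingers, on their centre line; the grasp point (between the pads) lies bot.tcp_to_grasp behind it (bot.tcp_to_grasp is the distance from the TCP to the grasp point, in m); z points along the fingers, y is the direction in which the jaws open and shut (so a half turn about z gives the same grasp; the last joint's range is limited). The gripper opens to 85 mm and grips with 20 to 120 N. Pads are 22 mm wide; open, the fingers measure 114 mm over their backs; the gripper's body (76 mm by 85 mm) begins 54 mm behind the grasp point. The pads swing forward as they close: fully open they stand 13 mm farther back than shut.
Start: joints at [1.501, 0.359, 0.012, 0, -1.224, -0.288], TCP at [0.236, 0.632, 0.231] pointing down, gripper open.
Joint ranges: [-3.07, 3.07], [-1.43, 2.12], [-1.02, 1.25], [-3.03, 1.67], [-3.05, -0], [-3.03, 3.03]. Speed limits (rad/s): [2.39, 2.39, 3.01, 3.14, 3.14, 3.14].

INTERFACE

Orientations are given as a rotation vector (axis times angle).
In Python, from cell import readout, imaging, job, bot gives the robot as it stands.
- The arm moves only by the shell command python3 -m crank 'ROWS' [OPENING]. ROWS is JSON, a list of rows, each an object with "travel": the shift along the tool's x, y, z in mm, a list of three; "twist": the turn, a rotation vector about the tool's x, y, z in rad, a list of three. In form: [{"travel": [x, y, z], "twist": [ax, ay, az]}, ...]. A call has 1 to 20 rows; each row shifts and turns the commanded pose from where the row before left it, along the tool's axes as they then stand; what a row does not reach is not made up. A row lasts 1/10 s, in which the tool goes at most 50 mm and 8.59 degrees, less where a joint would pass 70% of its speed; a pose out of reach is approached as far as the arm can. A call with a gripper value outside its range is refused whole. OPENING is the closure in counts, from 0 (fully open) to 255 (shut), set as the call begins (- or left out, the last holds). The fingers move at their own pace and stop on an object; the grip force is fixed at half the most. Time passes only in rows, so rows that do not move let the fingers close. It gives the time, the measured TCP pose, the force and the opening at its end, in the units of the state.
- readout.get_obs(): the state, without advancing time (a new reading comes with each control period).
- imaging.capture(name): name is "scene" or "top"; returns a dict with "image" (384x512x3 uint8, red, green, blue), "z_map" (384x512 float32, m along the optical axis (not along the pixel's ray), 0 where there is no reading), "fx", "fy", "cx", "cy" (pixels), "position" and "rotation" of the camera in the world. Camera axes: x right, y up, looking along -z (the intrinsics and any distortion apply to the point x, -y, -z); pixel columns grow to the right and rows downward; lengths in m; the calibration is good to about 2 mm. A picture is of the moment at which its call begins.
- job.hand_in(): hands the job in, once; it reports no verdict.
The state is a dict: "time": time; "joint_pos": joint angles; "qd": joint speeds; "tau": joint torques, N m; "position": TCP position; "eef_rot": TCP orientation; "ft_force": force on the tool from outside, world axes, zero at the start; "ft_torque": the same for the moment, N m; "gripper_width": opening from 0.0 (shut) to 1.0 (fully open).
Only numpy, scipy, OpenCV 4.12 (cv2) and the standard library are available. Lean on these libraries where they do the work, as an engineer would, in place of code of your own. Each camera call takes 0.05 s, during which the arm holds its last target.

TASK

Put the wooden biscuit stamps away: take the white cover off the grey tray, fit every stamp that is out on the worktop flat into the tray side by side with its grip bar up, then put the cover back so that it sits flush on the tray's ledge, push the sprung plunger on the cover fully down for a moment to seal it, and let go. Leave the jars and cartons where they stand.

Things in the scene. Friction and masses are not known exactly. Their poses are not given: they have to be found in the camera images.
- tray: Grey tray, fixed, a little turned: slab 164 (x) by 204 mm (y), 6 mm thick, with a 5 mm thick rim, top 16 mm above the worktop. Floor inside the rim 128 (x) by 168 mm (y), 6 mm above the worktop: 3 by 4 squares of 40 mm with 4 mm play at each side. Rim outside 138x178 mm; the slab round it is a ledge. Origin: centre of underside, z up.
- cover: White deep cover, open below, 156 (x) by 196 mm (y), roof 52 mm high, inside 148x188x48 mm: 5 mm play round the tray's rim; rests on its ledge, either way round. Grip bar mid-roof 14 (x) by 56 mm (y), 52 to 82 mm above the lower edge. Origin: centre of lower edge plane, z up. 340 g. Starts on the tray; the flat dark hob at the left (6 mm high; x 0.38-0.89, y from 0.38 m) is free to set it on.
- plunger_top (a point): Centre of the top of the round grey plunger head (32 mm across, 10 mm thick) on the cover's roof, 64 mm from the cover's middle along the cover's +y; 82 mm above the cover's lower edge when up. Moves with the plunger.
- plunger (a joint): Travel of the plunger straight down into the cover, m: 0 up, 0.014 fully down. Sprung: about 3 N to start it, 9 N at the bottom; it rises again by itself.
- stamp_long: L-shaped stamp of four squares, 116x76 mm, 100 g, always present. Long limb along x from -48 to +68 mm (y -18 to +18); short limb toward -y at the -x end (x -48 to -12, to y=-58 mm). Plate 10 mm thick, light wood, limbs 36 mm wide; on it a grip bar 14 mm (x) by 26 mm (y), 30 mm tall (top 40 mm above underside). Origin: underside, below the bar; z up, bar on top.
- stamp_corner_a: L-shaped stamp, 76x76 mm, 80 g, may be absent; a and b are alike. Seen from above: corner square at (-5,+5) mm, arms toward +x (to x=+53) and -y (to y=-53); far edges x=-23, y=+23. Plate 10 mm thick, light wood, limbs 36 mm wide; on it a grip bar 14 mm (x) by 26 mm (y), 30 mm tall (top 40 mm above underside). Origin: underside, below the bar; z up, bar on top.
- stamp_corner_b: L-shaped stamp, 76x76 mm, 80 g, may be absent; a and b are alike. Seen from above: corner square at (-5,+5) mm, arms toward +x (to x=+53) and -y (to y=-53); far edges x=-23, y=+23. Plate 10 mm thick, light wood, limbs 36 mm wide; on it a grip bar 14 mm (x) by 26 mm (y), 30 mm tall (top 40 mm above underside). Origin: underside, below the bar; z up, bar on top.
- stamp_bar: Oblong stamp, 76 mm (x) by 36 mm (y), 60 g, may be absent; grip bar in the middle, across it. Plate 10 mm thick, light wood, limbs 36 mm wide; on it a grip bar 14 mm (x) by 26 mm (y), 30 mm tall (top 40 mm above underside). Origin: underside, below the bar; z up, bar on top.
- tea_carton: Bystander: reddish small carton 102x53x60 mm lying at the back. Origin: centre of the underside.
- green_carton: Bystander: green small carton 107x55x52 mm lying at the back left. Origin: centre of the underside.
- jar_red: Bystander: spice jar with red cap, 42 mm across, 108 mm tall, at the front right. Origin: centre of the underside.
- jar_yellow: Bystander: spice jar with yellow cap, 42 mm across, 108 mm tall, behind the stamps. Origin: centre of the underside.
- salt_box: Bystander: upright carton 46x67x143 mm at the back right, behind the tray. Origin: centre of the underside.

How it is judged:
By the outcome, as a careful person would: the job done as asked, in the order asked, and still so for the second after the job is handed in, with the robot touching nothing.
Of stamp_corner_a, stamp_corner_b, stamp_bar only 2 to 3 are there at a start; the rules pass over those that are not, and their reading is None.
At some moment in a run one of stamp_long, stamp_corner_a, stamp_corner_b, stamp_bar may be knocked a few centimetres aside while the robot is not near it.
Once in a run the grip may slacken for a moment while it holds something.
It also fails if it takes over 210 s, if anything falls off the work surface, if the arm or the gripper's body presses on something with over 40 N, if the wrist force passes 120 N, or if a joint passes its speed limit or range.

## Working session

There is one attempt and no reset: what is moved stays moved. The work goes in short steps, Python scripts to look and compute and a shell command to move; the robot and the scene stay as the last step left them, time stands still between calls to the robot, and variables do not carry over. Pictures are saved under pics/ and viewed, and the job is handed in when it is done.

```bash
ls; mkdir -p pics; python3 - <<'E'
from cell import readout, imaging, job, bot
import cv2,numpy as np
print(readout.get_obs(), bot.tcp_to_grasp)
for n in ("scene","top"):
    c=imaging.capture(n); np.savez(f"pics/{n}0.npz",**c)
    print(n,c["position"],c["rotation"],c["fx"],c["fy"],c["cx"],c["cy"],[k for k in c])
    cv2.imwrite(f"pics/{n}0.png",cv2.resize(c["image"][...,::-1],(800,600),interpolation=cv2.INTER_CUBIC))
E
```

```text
pics
{'time': 0.0, 'joint_pos': array([ 1.50111247e+00,  3.59377782e-01,  1.10750598e-02, -3.54899405e-04,
       -1.22411080e+00, -2.88107651e-01]), 'qd': array([-0.00126653, -0.00063859, -0.00103548,  0.00103931,  0.00011149,
        0.00017637]), 'tau': array([ 3.06609822e-03, -5.83321059e+01,  2.93416983e+01,  6.93668917e+00,
       -5.92956480e-03, -1.75252001e-05]), 'position': array([0.23623922, 0.63179785, 0.23037577]), 'eef_rot': array([ 3.08980383e+00, -5.58918801e-01, -2.44024887e-04]), 'ft_force': array([-0.10397936,  0.37692187, -0.59834626]), 'ft_torque': array([0.03021021, 0.00043628, 0.00780783]), 'gripper_width': 1.0020148641504827} 0.0187
scene [-0.11057995 -0.56826089  0.5626081 ] [ 0.99176184 -0.47212931 -0.75749305] 350.308605207044 350.308605207044 254.80225556971513 188.87744530624883 ['image', 'z_map', 'fx', 'fy', 'cx', 'cy', 'position', 'rotation']
top [4.91922640e-01 3.50228395e-04 1.45924553e+00] [ 0.04264524 -0.04393016 -1.58410161] 478.13316399350646 478.13316399350646 250.61676598449182 188.7467061393274 ['image', 'z_map', 'fx', 'fy', 'cx', 'cy', 'position', 'rotation']
```

View pics/top0.png

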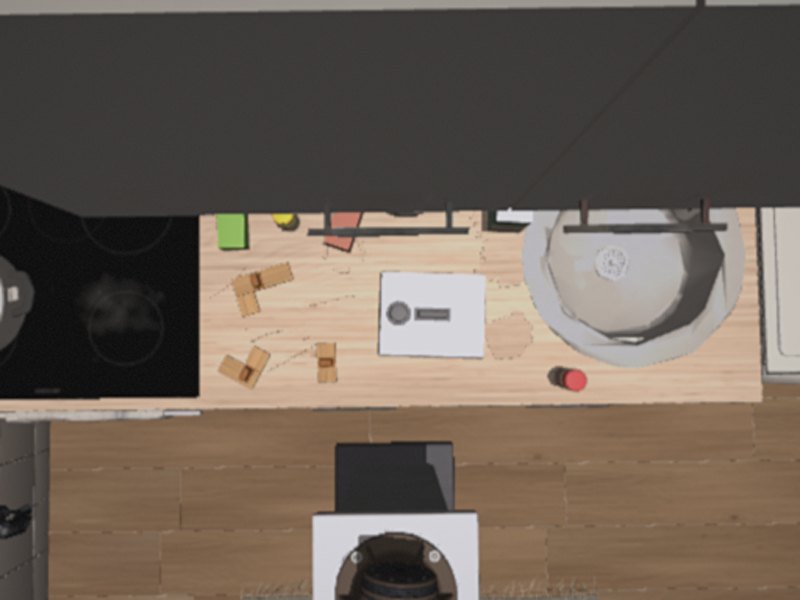

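View pics/scene0.png

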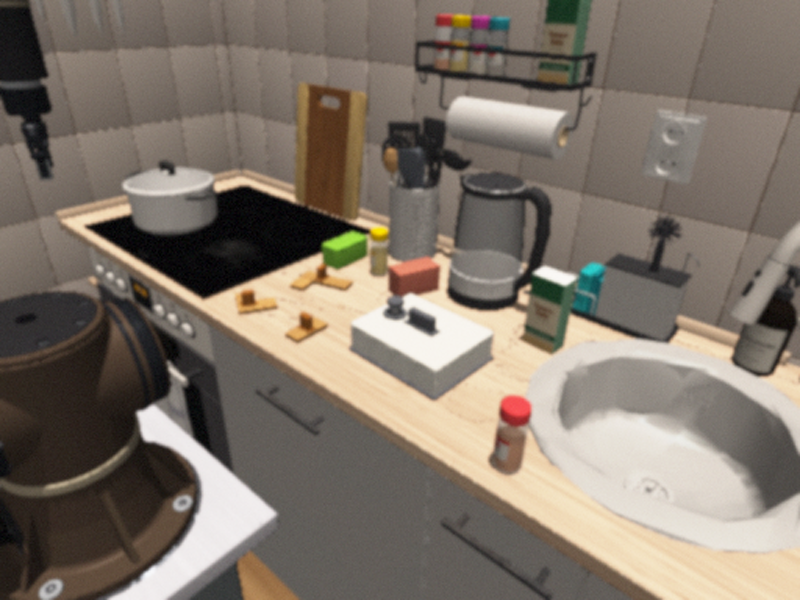

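```bash
cat > h.py <<'E'
import numpy as np,cv2
from scipy.spatial.transform import Rotation as R
from scipy.optimize import minimize
def load(n): return dict(np.load(n))
def snap(n,tag):
    from cell import imaging
    c=imaging.capture(n); np.savez(f"pics/{n}{tag}.npz",**c); return c
def proj(c,P):
    p=(np.asarray(P,float)-c["position"])@R.from_rotvec(c["rotation"]).as_matrix()
    return np.stack([c["cx"]+c["fx"]*p[...,0]/-p[...,2], c["cy"]-c["fy"]*p[...,1]/-p[...,2]],-1)
def unproj_z(c,uv,z):
    uv=np.asarray(uv,float)
    d=np.stack([(uv[...,0]-c["cx"])/c["fx"],-(uv[...,1]-c["cy"])/c["fy"],-np.ones(uv.shape[:-1])],-1)
    d=d@R.from_rotvec(c["rotation"]).as_matrix().T
    return c["position"]+d*((z-c["position"][2])/d[...,2])[...,None]
def cloud(c):
    h,w=c["z_map"].shape; v,u=np.mgrid[:h,:w]; z=c["z_map"]
    p=np.stack([(u-c["cx"])/c["fx"]*z,-(v-c["cy"])/c["fy"]*z,-z],-1)
    return p@R.from_rotvec(c["rotation"]).as_matrix().T+c["position"]
def box(x0,x1,y0,y1,z0,z1): return np.array([[x,y,z] for x in(x0,x1) for y in(y0,y1) for z in(z0,z1)])/1000.
bar=box(-7,7,-13,13,10,40)
M={"long":[box(-48,68,-18,18,0,10),box(-48,-12,-58,18,0,10),bar],
"corner":[box(-23,53,-13,23,0,10),box(-23,13,-53,23,0,10),bar],
"bar":[box(-38,38,-18,18,0,10),bar],
"cover":[box(-78,78,-98,98,0,52)],
"tray":[box(-82,82,-102,102,0,6)]}
def wpts(b,pose,z=0):
    x,y,a=pose; r=np.array([[np.cos(a),-np.sin(a)],[np.sin(a),np.cos(a)]])
    q=b.copy(); q[:,:2]=b[:,:2]@r.T+[x,y]; q[:,2]+=z; return q
S=8
def render(c,boxes,pose,win,z=0):
    u0,v0,u1,v1=win; im=np.zeros(((v1-v0)*S,(u1-u0)*S),np.float32)
    for b in boxes:
        uv=(proj(c,wpts(b,pose,z))-[u0,v0]+0.5)*S-0.5
        hull=cv2.convexHull(uv.astype(np.float32))
        cv2.fillConvexPoly(im,np.round(hull*16).astype(np.int32),1.0,shift=4)
    return cv2.resize(im,(u1-u0,v1-v0),interpolation=cv2.INTER_AREA)
def fit(c,kind,mask,win,pose0,z=0):
    u0,v0,u1,v1=win; m=mask[v0:v1,u0:u1].astype(np.float32)
    f=lambda p:((render(c,M[kind],(p[0],p[1],p[2]),win,z)-m)**2).sum()
    best=None
    for da in (0,):
        s=minimize(f,pose0,method="Nelder-Mead",options=dict(initial_simplex=np.array([pose0,np.add(pose0,[.01,0,0]),np.add(pose0,[0,.01,0]),np.add(pose0,[0,0,.15])]),xatol=1e-5,fatol=1e-3))
        s=minimize(f,s.x,method="Nelder-Mead",options=dict(initial_simplex=np.array([s.x,s.x+[.004,0,0],s.x+[0,.004,0],s.x+[0,0,.05]]),xatol=1e-5,fatol=1e-3))
    return s.x,s.fun,m.sum()
E
python3 - <<'E'
from h import *
c=load("pics/top0.npz"); im=c["image"]
W=cloud(c)
cr=im[165:260,130:320]
cv2.imwrite("pics/crop0.png",cv2.resize(cr[...,::-1],None,fx=4.2,fy=4.2,interpolation=cv2.INTER_NEAREST))
for n,(u,v) in {"table":(224,200),"cover":(300,218),"plunger":(255,200),"bar":(277,201),"stampbar":(210,233)}.items(): print(n,W[v,u])
# colour samples
for u,v in [(210,228),(155,240),(160,190),(190,210),(224,200),(175,200)]: print((u,v),im[v,u],W[v,u].round(3))
E
```

```text
table [ 5.38993388e-01  8.03319226e-02 -2.13512945e-04]
cover [ 0.48138093 -0.144801    0.05603148]
plunger [ 0.53493445 -0.01341956  0.08774786]
bar [ 0.53116777 -0.07642736  0.08880862]
stampbar [0.44056137 0.12077604 0.03761148]
(210, 228) [176 132  91] [0.455 0.123 0.014]
(155, 240) [159 105  65] [0.422 0.283 0.039]
(160, 190) [200 155 110] [0.572 0.274 0.008]
(190, 210) [213 187 163] [ 0.51   0.185 -0.006]
(224, 200) [213 183 157] [ 0.539  0.08  -0.   ]
(175, 200) [213 183 159] [0.541 0.229 0.003]
```

View pics/crop0.png

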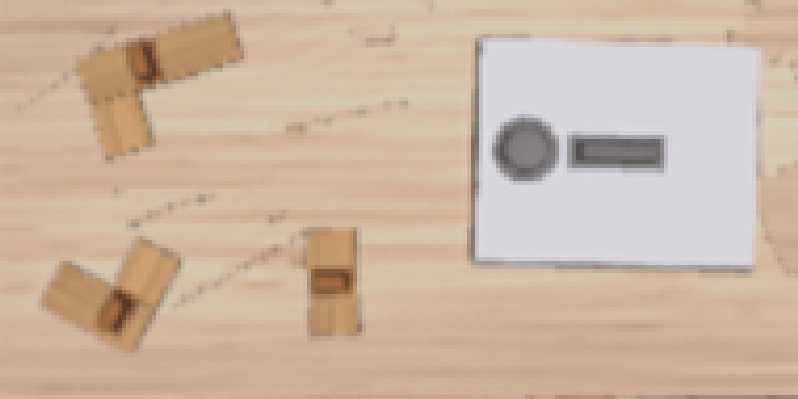

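```bash
cat >> h.py <<'E'
def stampmask(c):
    im=c["image"].astype(int); s=im[...,0]-im[...,2]
    return np.clip((s-60)/20.,0,1)
E
python3 - <<'E'
from h import *
c=load("pics/top0.npz"); im=c["image"].astype(int)
m=stampmask(c)
ov=im.astype(np.uint8)[...,::-1].copy()
def guess(kind,win,p0s,mm,z=0):
    r=min((fit(c,kind,mm,win,p,z) for p in p0s),key=lambda t:t[1]); print(kind,r[0].round(4),np.degrees(r[0][2]).round(1),r[1:]); return r[0]
f=lambda uv,z:unproj_z(c,uv,z)[:2]
res={}
def pix(x,y): return (130+x/4.2,165+y/4.2)
angs=np.radians(np.arange(0,360,45))
for k,win,b in [("long",(140,163,195,208),(143,65)),("corner",(135,218,178,252),(118,310)),("bar",(198,215,222,250),(331,282))]:
    x,y=f(pix(*b),.04); res[k]=guess(k,win,[(x,y,a) for a in angs],m)
mc=((np.abs(im[...,0]-im[...,2])<25)).astype(float)
cv2.imwrite("pics/mc.png",(mc*255).astype(np.uint8))
x,y=f((277,200),.052)
res["cover"]=guess("cover",(232,165,320,240),[(x,y,-.05)],mc,.006)
big=cv2.resize(ov[160:260,130:320],None,fx=4.2,fy=4.2,interpolation=cv2.INTER_CUBIC)
for k,p in res.items():
    for b in M[k]:
        h=cv2.convexHull((proj(c,wpts(b,p,.006*(k=="cover"))).astype(np.float32)-[130,160]+.5).astype(np.float32)*4.2)
        cv2.polylines(big,[h.astype(np.int32)],True,(255,0,0))
cv2.imwrite("pics/ov.png",big)
E
```

```text
long [0.6044 0.2622 5.0002] 286.5 (np.float64(77.1178207397461), np.float32(513.25))
corner [0.4248 0.2824 1.0841] 62.1 (np.float64(67.39448547363281), np.float32(380.15))
bar [0.4446 0.128  0.0443] 2.5 (np.float64(36.468631744384766), np.float32(249.55))
cover [ 0.5317 -0.0756 -0.0421] -2.4 (np.float64(51.125244140625), np.float32(3654.0))
```

View pics/ov.png

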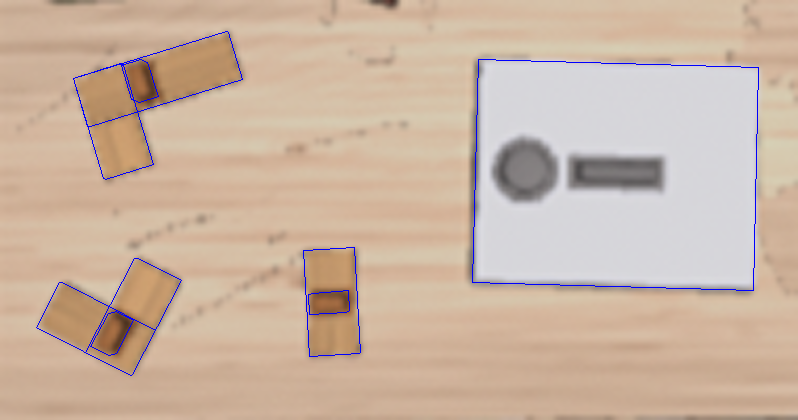

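```bash
cat >> h.py <<'E'
def plan(x,y,z,th=None,o=None):
    """tool-down target: th = world angle (deg) of tool x. prints twist first, then travel in the turned frame (mm)"""
    if o is None:
        from cell import readout; o=readout.get_obs()
    Rm=R.from_rotvec(o["eef_rot"]).as_matrix(); p=o["position"]
    cur=np.degrees(np.arctan2(Rm[1,0],Rm[0,0]))
    if th is None: th=cur
    t=np.radians(th); T=np.array([[np.cos(t),np.sin(t),0],[np.sin(t),-np.cos(t),0],[0,0,-1]])
    tw=R.from_matrix(Rm.T@T).as_rotvec()
    print("cur",p.round(4),"th",cur.round(2),"twist",tw.round(4),"travel(after twist)",((np.array([x,y,z])-p)@T*1000).round(1),"F",o["ft_force"].round(1),"w",round(o["gripper_width"],3),"t",round(o["time"],1),"j",o["joint_pos"].round(2))
E
python3 - <<'E'
from h import *
c=load("pics/top0.npz"); W=cloud(c)
for u,v in [(230,148),(50,60),(300,100),(450,100),(400,145),(230,133),(10,188)]: print((u,v),W[v,u].round(3))
# heights of stuff in view of scene cam within workspace > .2
s=load("pics/scene0.npz"); P=cloud(s).reshape(-1,3)
k=(P[:,0]>.35)&(P[:,0]<.85)&(P[:,1]>-.3)&(P[:,1]<.6)&(P[:,2]>.12)
H,xe,ye=np.histogram2d(P[k,0],P[k,1],bins=[np.arange(.35,.9,.05),np.arange(-.3,.65,.1)])
print(H.astype(int))
plan(.5317,-.0756,.23,-92.4)
E
```

```text
(230, 148) [0.601 0.032 0.691]
(50, 60) [0.633 0.178 1.037]
(300, 100) [ 0.633 -0.063  0.876]
(450, 100) [ 0.633 -0.252  0.866]
(400, 145) [ 0.602 -0.244  0.688]
(230, 133) [0.632 0.033 0.651]
(10, 188) [0.578 0.682 0.103]
[[  0   0   0   0   0   0   0   0   0]
 [  0   0   0   0   0   0   0   0   0]
 [  0   0   0   0   0   0   0   0   0]
 [  0   0   0   0   0   0   0   0   0]
 [  0   0   0   0   0   0   0   0   0]
 [  0   0   0   0   0   0   0   0   0]
 [191  40   0   0   0   0   0   0   0]
 [139  22 907  82   0   0   0   0   0]
 [  0 431 859  98  95 142   0   0   0]
 [  0  58 221  19 579 299  15   0   0]]
cur [0.2363 0.6318 0.2305] th -20.51 twist [ 1.2000e-03 -1.1000e-03  1.2548e+00] travel(after twist) [ 6.944e+02 -3.248e+02  5.000e-01] F [-0.3  0.3 -0.9] w 1.0 t 0.1 j [ 1.5   0.36  0.01 -0.   -1.22 -0.29]
```

```bash
python3 -m crank '[{"travel":[0,0,0],"twist":[0,0,0.14]},{"travel":[0,0,0],"twist":[0,0,0.14]},{"travel":[0,0,0],"twist":[0,0,0.14]},{"travel":[0,0,0],"twist":[0,0,0.14]},{"travel":[0,0,0],"twist":[0,0,0.14]},{"travel":[0,0,0],"twist":[0,0,0.14]},{"travel":[0,0,0],"twist":[0,0,0.14]},{"travel":[0,0,0],"twist":[0,0,0.14]},{"travel":[0,0,0],"twist":[0,0,0.135]}]' 0
python3 -m crank '[{"travel":[34,-16,0],"twist":[0,0,0]},{"travel":[34,-16,0],"twist":[0,0,0]},{"travel":[34,-16,0],"twist":[0,0,0]},{"travel":[34,-16,0],"twist":[0,0,0]},{"travel":[34,-16,0],"twist":[0,0,0]},{"travel":[34,-16,0],"twist":[0,0,0]},{"travel":[34,-16,0],"twist":[0,0,0]},{"travel":[34,-16,0],"twist":[0,0,0]},{"travel":[34,-16,0],"twist":[0,0,0]},{"travel":[34,-16,0],"twist":[0,0,0]},{"travel":[34,-16,0],"twist":[0,0,0]},{"travel":[34,-16,0],"twist":[0,0,0]},{"travel":[34,-16,0],"twist":[0,0,0]},{"travel":[34,-16,0],"twist":[0,0,0]},{"travel":[34,-16,0],"twist":[0,0,0]},{"travel":[34,-16,0],"twist":[0,0,0]},{"travel":[34,-16,0],"twist":[0,0,0]},{"travel":[34,-16,0],"twist":[0,0,0]},{"travel":[34,-16,0],"twist":[0,0,0]},{"travel":[34,-16,0],"twist":[0,0,0]}]'
python3 -c "
from h import *
plan(.5317,-.0756,.064,-92.4)"
```

```text
time: 1.0
position: [0.2363, 0.6319, 0.2307]
eef_rot: [2.167, -2.273, 0.001]
ft_force: [0.3, -0.5, -0.1]
gripper_width: 0.999
time: 3.0
position: [0.5277, -0.0622, 0.2311]
eef_rot: [2.174, -2.268, -0.0]
ft_force: [0.7, 0.4, 0.5]
gripper_width: 0.999
cur [ 0.5277 -0.0622  0.2311] th -92.41 twist [ 0.0003  0.0001 -0.0002] travel(after twist) [ 13.2  -4.5 167.1] F [0.7 0.4 0.5] w 0.999 t 3.0 j [ 0.25  0.12 -0.3  -0.   -1.15 -0.29]
```

```bash
python3 -m crank '[{"travel":[6.6,-2.2,10],"twist":[0,0,0]},{"travel":[6.6,-2.3,10],"twist":[0,0,0]},{"travel":[0,0,25],"twist":[0,0,0]},{"travel":[0,0,25],"twist":[0,0,0]},{"travel":[0,0,25],"twist":[0,0,0]},{"travel":[0,0,20],"twist":[0,0,0]},{"travel":[0,0,15],"twist":[0,0,0]},{"travel":[0,0,12],"twist":[0,0,0]},{"travel":[0,0,12],"twist":[0,0,0]},{"travel":[0,0,10],"twist":[0,0,0]},{"travel":[0,0,3],"twist":[0,0,0]},{"travel":[0,0,0],"twist":[0,0,0]},{"travel":[0,0,0],"twist":[0,0,0]}]' 60
python3 -c "
from h import *
plan(.5317,-.0756,.064,-92.4)
c=snap('scene',1); cv2.imwrite('pics/s1.png',cv2.resize(c['image'][150:290,180:360,::-1],None,fx=4,fy=4,interpolation=cv2.INTER_CUBIC))"
```

```text
time: 4.3
position: [0.5319, -0.074, 0.0647]
eef_rot: [-2.174, 2.267, -0.001]
ft_force: [0.1, -0.3, -0.2]
gripper_width: 0.769
cur [ 0.5319 -0.074   0.0647] th -92.4 twist [-0.0008  0.0001 -0.0001] travel(after twist) [1.6 0.2 0.7] F [ 0.1 -0.3 -0.2] w 0.769 t 4.3 j [ 0.23  0.3  -0.5   0.   -0.76 -0.27]
```

View pics/s1.png

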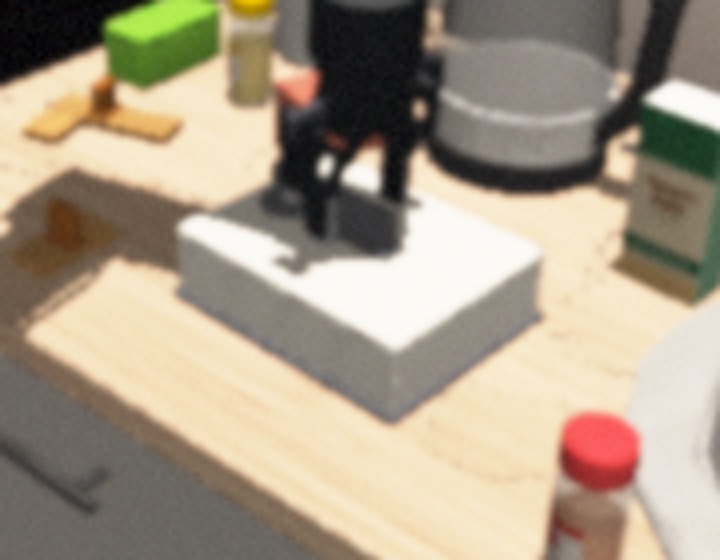

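```bash
python3 -m crank '[{"travel":[0,0,0],"twist":[0,0,0]},{"travel":[0,0,0],"twist":[0,0,0]},{"travel":[0,0,0],"twist":[0,0,0]},{"travel":[0,0,0],"twist":[0,0,0]},{"travel":[0,0,0],"twist":[0,0,0]},{"travel":[0,0,0],"twist":[0,0,0]},{"travel":[0,0,0],"twist":[0,0,0]},{"travel":[0,0,0],"twist":[0,0,0]}]' 255
python3 -m crank '[{"travel":[0,0,-5],"twist":[0,0,0]},{"travel":[0,0,-10],"twist":[0,0,0]},{"travel":[0,0,-20],"twist":[0,0,0]},{"travel":[0,0,-20],"twist":[0,0,0]},{"travel":[0,0,-20],"twist":[0,0,0]},{"travel":[0,0,-20],"twist":[0,0,0]},{"travel":[0,0,-5],"twist":[0,0,0]},{"travel":[0,0,0],"twist":[0,0,0]}]'
python3 -c "
from h import *
plan(.50,.50,.18,-92.4)
c=snap('scene',2); cv2.imwrite('pics/s2.png',cv2.resize(c['image'][:,:,::-1],(800,600),interpolation=cv2.INTER_CUBIC))"
```

```text
time: 5.15
position: [0.5318, -0.074, 0.0647]
eef_rot: [-2.174, 2.267, -0.001]
ft_force: [-1.1, 0.6, 6.4]
gripper_width: 0.153
time: 5.95
position: [0.5317, -0.0739, 0.165]
eef_rot: [-2.173, 2.267, -0.001]
ft_force: [-0.6, -0.1, -4.0]
gripper_width: 0.15
cur [ 0.5317 -0.0739  0.165 ] th -92.41 twist [-0.0014  0.0006 -0.0003] travel(after twist) [-572.    55.7  -15. ] F [-0.6 -0.1 -4. ] w 0.15 t 6.0 j [ 0.23  0.19 -0.39 -0.   -1.   -0.27]
```

View pics/s2.png

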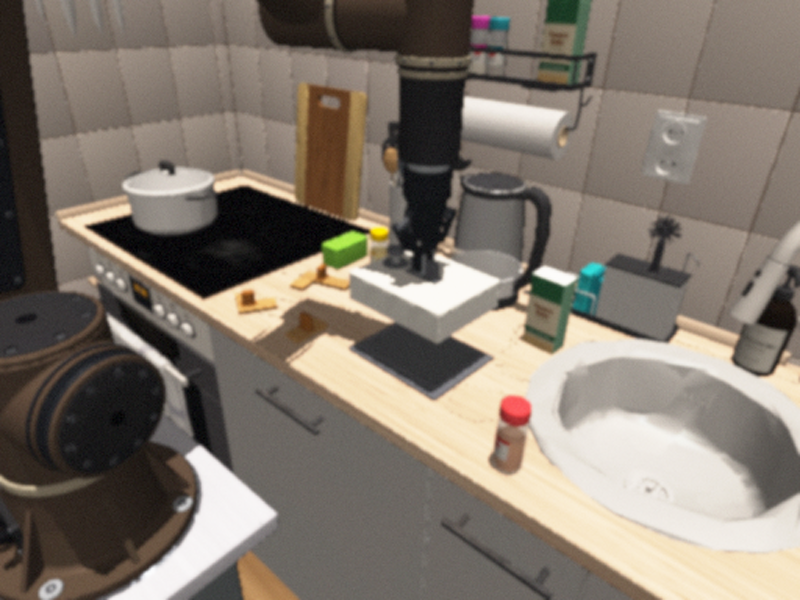

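```bash
python3 -m crank '[{"travel":[-10,1,0],"twist":[0,0,0]},{"travel":[-20,2,1],"twist":[0,0,0]},{"travel":[-30,3,2],"twist":[0,0,0]},{"travel":[-32,3,2],"twist":[0,0,0]},{"travel":[-32,3,2],"twist":[0,0,0]},{"travel":[-32,3,2],"twist":[0,0,0]},{"travel":[-32,3,2],"twist":[0,0,0]},{"travel":[-32,3,2],"twist":[0,0,0]},{"travel":[-32,3,2],"twist":[0,0,0]},{"travel":[-32,3,2],"twist":[0,0,0]},{"travel":[-32,3,2],"twist":[0,0,0]},{"travel":[-32,3,2],"twist":[0,0,0]},{"travel":[-32,3,2],"twist":[0,0,0]},{"travel":[-32,3,2],"twist":[0,0,0]},{"travel":[-32,3,2],"twist":[0,0,0]},{"travel":[-32,3,2],"twist":[0,0,0]},{"travel":[-32,3,2],"twist":[0,0,0]},{"travel":[-32,3,2],"twist":[0,0,0]},{"travel":[-20,2,1],"twist":[0,0,0]},{"travel":[-12,1,1],"twist":[0,0,0]}]'
python3 -c "
from h import *
plan(.50,.50,.066,-92.4)
c=snap('top',3); cv2.imwrite('pics/t3.png',cv2.resize(c['image'][130:270,:340,::-1],None,fx=2.3,fy=2.3,interpolation=cv2.INTER_CUBIC))"
```

```text
time: 8.0
position: [0.5003, 0.5012, 0.1271]
eef_rot: [2.174, -2.264, 0.001]
ft_force: [-0.3, -0.3, -2.1]
gripper_width: 0.15
cur [0.5003 0.5012 0.1271] th -92.34 twist [ 0.0015 -0.0023  0.0011] travel(after twist) [ 1.2  0.2 61.1] F [-0.3 -0.3 -2.1] w 0.15 t 8.0 j [ 1.06  0.49 -0.04 -0.   -1.05 -1.1 ]
```

View pics/t3.png

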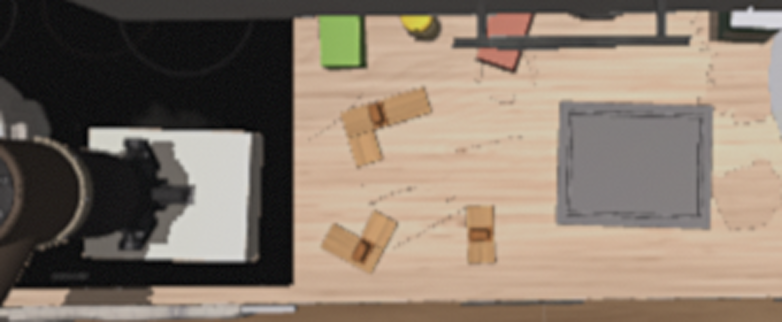

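```bash
python3 -m crank '[{"travel":[0,0,15],"twist":[0,0,0]},{"travel":[0,0,20],"twist":[0,0,0]},{"travel":[0,0,15],"twist":[0,0,0]},{"travel":[0,0,6],"twist":[0,0,0]},{"travel":[0,0,3],"twist":[0,0,0]},{"travel":[0,0,1],"twist":[0,0,0]},{"travel":[0,0,1],"twist":[0,0,0]},{"travel":[0,0,0],"twist":[0,0,0]}]'
python3 -c "
from h import *
plan(.50,.50,.066,-92.4)"
```

```text
time: 8.85
position: [0.5018, 0.5001, 0.069]
eef_rot: [-2.174, 2.267, 0.0]
ft_force: [-0.6, -0.0, -1.8]
gripper_width: 0.147
cur [0.5018 0.5001 0.069 ] th -92.41 twist [-0.0006  0.001  -0.0001] travel(after twist) [0.2 1.8 3. ] F [-0.6 -0.  -1.8] w 0.147 t 8.8 j [ 1.06  0.54 -0.1   0.   -0.94 -1.1 ]
```

```bash
python3 -m crank '[{"travel":[0,0,1.5],"twist":[0,0,0]},{"travel":[0,0,1.5],"twist":[0,0,0]},{"travel":[0,0,1],"twist":[0,0,0]},{"travel":[0,0,0],"twist":[0,0,0]},{"travel":[0,0,0],"twist":[0,0,0]}]'
python3 -c "
from h import *
plan(.50,.50,.066,-92.4)"
```

```text
time: 9.35
position: [0.5016, 0.4999, 0.065]
eef_rot: [-2.174, 2.267, 0.0]
ft_force: [-2.6, -1.2, 4.1]
gripper_width: 0.144
cur [0.5016 0.4999 0.065 ] th -92.39 twist [-0.0003  0.0004  0.0001] travel(after twist) [-0.   1.6 -1. ] F [-2.6 -1.2  4.1] w 0.144 t 9.3 j [ 1.06  0.54 -0.1   0.   -0.93 -1.1 ]
```

```bash
python3 -m crank '[{"travel":[0,0,0],"twist":[0,0,0]},{"travel":[0,0,0],"twist":[0,0,0]},{"travel":[0,0,0],"twist":[0,0,0]},{"travel":[0,0,0],"twist":[0,0,0]},{"travel":[0,0,-5],"twist":[0,0,0]},{"travel":[0,0,-20],"twist":[0,0,0]},{"travel":[0,0,-30],"twist":[0,0,0]},{"travel":[0,0,-30],"twist":[0,0,0]},{"travel":[0,0,-30],"twist":[0,0,0]},{"travel":[0,0,0],"twist":[0,0,0]}]' 100
cat > look.py <<'E'
import sys
from h import *
tag=sys.argv[1]; c=snap('top',tag); im=c["image"].astype(int); m=stampmask(c)
G=dict(long=(.6044,.2622,5.0),corner=(.4248,.2824,1.084),bar=(.4446,.128,.044))
for k in sys.argv[2:]:
    g=G[k]; uv=proj(c,np.array([g[0],g[1],.01])); r=26 if k=="long" else 22
    if k=="bar": r=17
    win=tuple(int(v) for v in (uv[0]-r,uv[1]-r,uv[0]+r,uv[1]+r))
    p,f,s=min((fit(c,k,m,win,(g[0],g[1],g[2]+d)) for d in (0,.4,-.4)),key=lambda t:t[1])
    print(k,p.round(4),np.degrees(p[2]).round(1),f.round(1),s)
cv2.imwrite(f'pics/t{tag}.png',cv2.resize(c['image'][130:270,:340,::-1],None,fx=2.3,fy=2.3,interpolation=cv2.INTER_CUBIC))
E
python3 look.py 4 long corner bar
python3 - <<'E'
from h import *
plan(.4248,.2824,.15,-27.9)
c=load("pics/top4.npz"); im=c["image"].astype(int)
mc=(np.abs(im[...,0]-im[...,2])<25).astype(float)
win=(232,165,320,240)
print(mc[165:240,232:320].sum())
print(fit(c,"tray",mc,win,(.5317,-.0756,-.042)))
v=c["image"][165:240,232:320,::-1]
cv2.imwrite("pics/tray4.png",cv2.resize(v,None,fx=8,fy=8,interpolation=cv2.INTER_CUBIC))
E
```

```text
time: 10.35
position: [0.5034, 0.5017, 0.1854]
eef_rot: [-2.169, 2.261, 0.001]
ft_force: [0.1, 0.0, 1.1]
gripper_width: 0.611
long [0.6044 0.2622 5.0012] 286.5 85.3 501.05002
corner [0.4248 0.2824 1.0839] 62.1 73.8 370.8
bar [0.4446 0.1279 0.0439] 2.5 41.0 243.30002
cur [0.5025 0.501  0.1827] th -92.39 twist [-0.0052  0.0024 -1.1256] travel(after twist) [ 33.6 229.5  32.7] F [-0.7  0.7 -0.4] w 0.606 t 10.4 j [ 1.06  0.44  0.03  0.   -1.15 -1.1 ]
3567.0
(array([ 0.5325217 , -0.07675294, -0.04205703]), np.float64(43.180419921875), np.float32(3567.0))
```

View pics/t4.png

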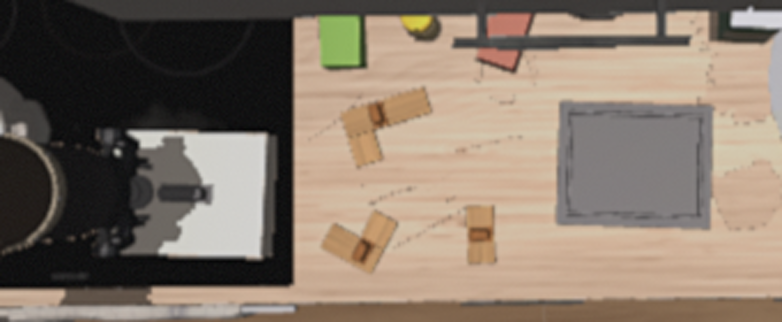

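View pics/tray4.png

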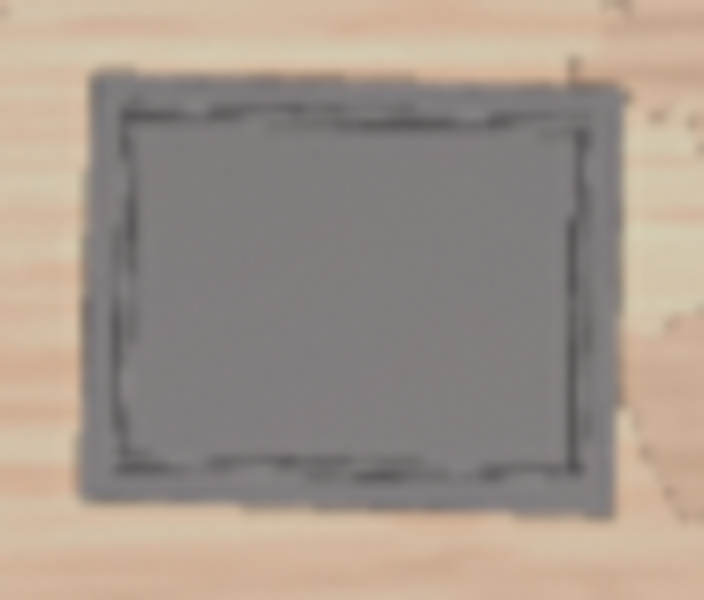

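```bash
python3 -m crank '[{"travel":[0,0,0],"twist":[0,0,-0.141]},{"travel":[0,0,0],"twist":[0,0,-0.141]},{"travel":[0,0,0],"twist":[0,0,-0.141]},{"travel":[0,0,0],"twist":[0,0,-0.141]},{"travel":[0,0,0],"twist":[0,0,-0.141]},{"travel":[0,0,0],"twist":[0,0,-0.141]},{"travel":[0,0,0],"twist":[0,0,-0.14]},{"travel":[0,0,0],"twist":[0,0,-0.14]},{"travel":[4,28,5],"twist":[0,0,0]},{"travel":[4,28,5],"twist":[0,0,0]},{"travel":[4,28,5],"twist":[0,0,0]},{"travel":[4,28,5],"twist":[0,0,0]},{"travel":[4,29,5],"twist":[0,0,0]},{"travel":[4,29,5],"twist":[0,0,0]},{"travel":[4,29,5],"twist":[0,0,0]},{"travel":[4,29,5],"twist":[0,0,0]},{"travel":[0,0,0],"twist":[0,0,0]}]' 100
python3 -c "
from h import *
plan(.4248,.2824,.014,-27.9)"
```

```text
time: 12.1
position: [0.4211, 0.2796, 0.1382]
eef_rot: [3.046, -0.759, -0.003]
ft_force: [0.8, -0.1, 0.3]
gripper_width: 0.605
cur [0.4211 0.2796 0.1382] th -27.99 twist [ 0.0029  0.0013 -0.0015] travel(after twist) [  2.   -4.2 124.2] F [ 0.8 -0.1  0.3] w 0.605 t 12.1 j [ 0.97  0.17 -0.48 -0.   -0.92  0.11]
```

```bash
python3 -m crank '[{"travel":[1,-2,10],"twist":[0,0,0]},{"travel":[1,-2,20],"twist":[0,0,0]},{"travel":[0,0,20],"twist":[0,0,0]},{"travel":[0,0,15],"twist":[0,0,0]},{"travel":[0,0,10],"twist":[0,0,0]},{"travel":[0,0,0],"twist":[0,0,0]},{"travel":[0,0,0],"twist":[0,0,0]}]'
python3 -c "
from h import *
plan(.4248,.2824,.014,-27.9)
c=snap('scene',5); cv2.imwrite('pics/s5.png',cv2.resize(c['image'][130:230,100:260,::-1],None,fx=5,fy=5,interpolation=cv2.INTER_CUBIC))"
```

```text
time: 12.8
position: [0.4271, 0.2863, 0.0642]
eef_rot: [3.049, -0.756, 0.0]
ft_force: [-0.1, 0.8, 0.4]
gripper_width: 0.605
cur [0.4271 0.2863 0.0642] th -27.87 twist [ 0.0004 -0.0002  0.0006] travel(after twist) [-0.2  4.5 50.2] F [-0.1  0.8  0.4] w 0.605 t 12.8 j [ 0.97  0.27 -0.55  0.   -0.75  0.11]
```

View pics/s5.png

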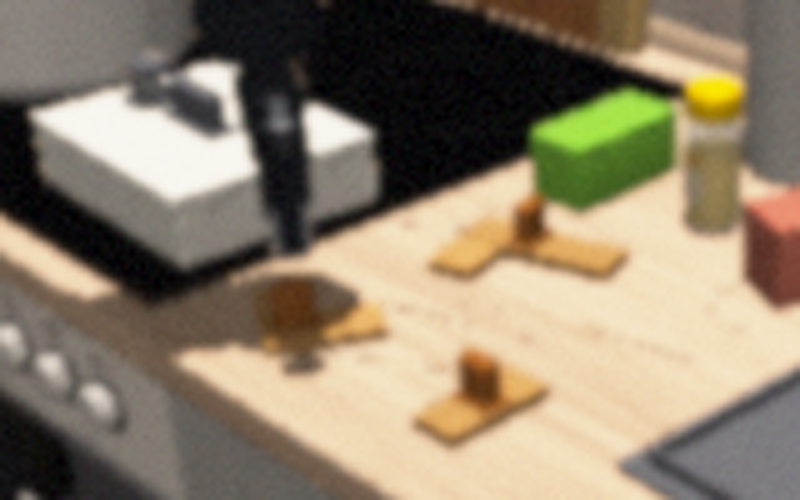

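```bash
python3 -m crank '[{"travel":[0,4.5,5],"twist":[0,0,0]},{"travel":[0,0,10],"twist":[0,0,0]},{"travel":[0,0,15],"twist":[0,0,0]},{"travel":[0,0,10],"twist":[0,0,0]},{"travel":[0,0,6],"twist":[0,0,0]},{"travel":[0,0,4],"twist":[0,0,0]},{"travel":[0,0,0],"twist":[0,0,0]},{"travel":[0,0,0],"twist":[0,0,0]}]'
python3 -c "
from h import *
plan(.4248,.2824,.014,-27.9)"
python3 -m crank '[{"travel":[0,0,0],"twist":[0,0,0]},{"travel":[0,0,0],"twist":[0,0,0]},{"travel":[0,0,0],"twist":[0,0,0]},{"travel":[0,0,0],"twist":[0,0,0]},{"travel":[0,0,0],"twist":[0,0,0]},{"travel":[0,0,0],"twist":[0,0,0]}]' 255
python3 -c "
from h import *
plan(.4248,.2824,.014,-27.9)"
```

```text
time: 13.65
position: [0.4249, 0.2821, 0.0145]
eef_rot: [-3.049, 0.757, -0.0]
ft_force: [0.6, 0.2, -0.7]
gripper_width: 0.608
cur [0.4249 0.2821 0.0145] th -27.88 twist [-0.0002 -0.0001  0.0003] travel(after twist) [-0.2 -0.2  0.5] F [ 0.6  0.2 -0.7] w 0.608 t 13.7 j [ 0.97  0.34 -0.61  0.   -0.62  0.11]
time: 14.25
position: [0.425, 0.2822, 0.0148]
eef_rot: [-3.048, 0.757, -0.001]
ft_force: [-0.8, -0.5, 5.8]
gripper_width: 0.151
cur [0.425  0.2822 0.0148] th -27.88 twist [-0.0009 -0.0002  0.0004] travel(after twist) [-0.2 -0.   0.8] F [-0.8 -0.5  5.8] w 0.151 t 14.2 j [ 0.97  0.34 -0.61  0.   -0.62  0.11]
```

```bash
cat >> h.py <<'E'
def tray(x,y,T=(.5325,-.0768,-.0421)):
    a=T[2]; return T[0]+(x*np.cos(a)-y*np.sin(a))/1000, T[1]+(x*np.sin(a)+y*np.cos(a))/1000
E
python3 -m crank '[{"travel":[0,0,-3],"twist":[0,0,0]},{"travel":[0,0,-7],"twist":[0,0,0]},{"travel":[0,0,-15],"twist":[0,0,0]},{"travel":[0,0,-20],"twist":[0,0,0]},{"travel":[0,0,-20],"twist":[0,0,0]},{"travel":[0,0,-15],"twist":[0,0,0]},{"travel":[0,0,0],"twist":[0,0,-0.11]},{"travel":[0,0,0],"twist":[0,0,-0.11]},{"travel":[0,0,0],"twist":[0,0,-0.11]},{"travel":[0,0,0],"twist":[0,0,-0.115]},{"travel":[0,0,0],"twist":[0,0,0]},{"travel":[0,0,0],"twist":[0,0,0]}]'
python3 -c "
from h import *
print(tray(5,-55));plan(*tray(5,-55),.10,-2.41)"
```

```text
time: 15.45
position: [0.4247, 0.2819, 0.0945]
eef_rot: [-3.141, 0.071, 0.0]
ft_force: [0.4, -0.5, -0.8]
gripper_width: 0.152
(np.float64(0.5351807535713725), np.float64(-0.13196170374716115))
cur [0.4247 0.2819 0.0945] th -2.59 twist [-0.0001  0.     -0.0031] travel(after twist) [127.8 408.8  -5.5] F [ 0.4 -0.5 -0.8] w 0.152 t 15.4 j [ 0.97  0.23 -0.53 -0.   -0.82  0.55]
```

```bash
python3 -m crank '[{"travel":[4,12,0],"twist":[0,0,-0.003]},{"travel":[8,25,0],"twist":[0,0,0]},{"travel":[8,25,0],"twist":[0,0,0]},{"travel":[8,25,0],"twist":[0,0,0]},{"travel":[8,25,0],"twist":[0,0,0]},{"travel":[8,25,0],"twist":[0,0,0]},{"travel":[8,25,0],"twist":[0,0,0]},{"travel":[8,25,0],"twist":[0,0,0]},{"travel":[8,25,0],"twist":[0,0,0]},{"travel":[8,25,0],"twist":[0,0,0]},{"travel":[8,25,0],"twist":[0,0,0]},{"travel":[8,25,0],"twist":[0,0,0]},{"travel":[8,26,0],"twist":[0,0,0]},{"travel":[8,26,0],"twist":[0,0,0]},{"travel":[8,26,0],"twist":[0,0,0]},{"travel":[8,26,0],"twist":[0,0,0]},{"travel":[4,18,0],"twist":[0,0,0]},{"travel":[0,0,0],"twist":[0,0,0]},{"travel":[0,0,0],"twist":[0,0,0]}]'
python3 -c "
from h import *
plan(*tray(5,-55),.022,-2.41)
c=snap('scene',6); cv2.imwrite('pics/s6.png',cv2.resize(c['image'][130:280,180:360,::-1],None,fx=4,fy=4,interpolation=cv2.INTER_CUBIC))
c=snap('top',6); cv2.imwrite('pics/t6.png',cv2.resize(c['image'][160:250,220:330,::-1],None,fx=6,fy=6,interpolation=cv2.INTER_CUBIC))
"
```

```text
time: 17.35
position: [0.5361, -0.1324, 0.094]
eef_rot: [-3.141, 0.065, 0.001]
ft_force: [-0.5, 0.6, -0.3]
gripper_width: 0.148
cur [ 0.5361 -0.1324  0.094 ] th -2.38 twist [-0.0001  0.0007  0.0005] travel(after twist) [-0.9 -0.4 72. ] F [-0.5  0.6 -0.3] w 0.148 t 17.4 j [ 0.11  0.29 -0.44 -0.   -0.84  1.42]
```

View pics/s6.png

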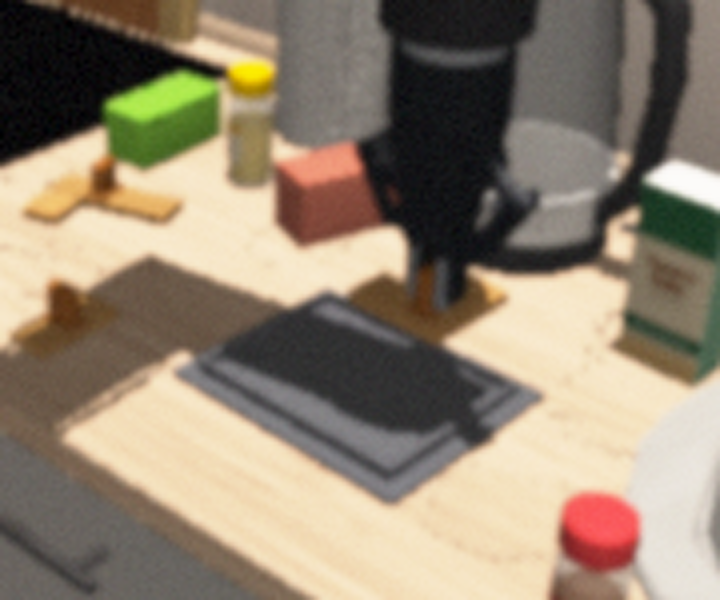

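View pics/t6.png

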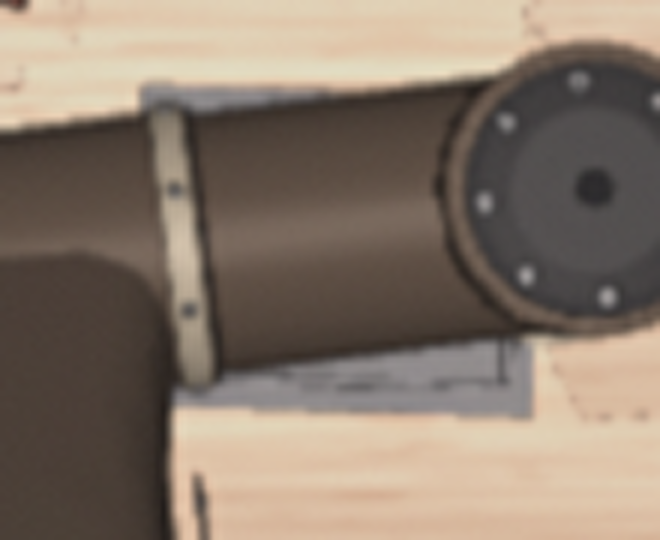

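```bash
cat >> h.py <<'E'
def overlay(c,out,items,win,f):
    u0,v0,u1,v1=win
    big=cv2.resize(np.ascontiguousarray(c['image'][v0:v1,u0:u1,::-1]),None,fx=f,fy=f,interpolation=cv2.INTER_CUBIC)
    for k,p,z in items:
        for b in M[k]:
            h=cv2.convexHull(((proj(c,wpts(b,p,z))-[u0,v0]+.5)*f).astype(np.float32))
            cv2.polylines(big,[h.astype(np.int32)],True,(255,0,0))
    cv2.imwrite(out,big)
E
python3 -c "
from h import *
c=load('pics/scene6.npz')
overlay(c,'pics/o6.png',[('corner',(.5361,-.1324,np.radians(87.6)),.0795),('tray',(.5325,-.0768,-.0421),0),('bar',(.4446,.1279,.0439),0),('long',(.6044,.2622,5.0012),0)],(180,150,330,265),5)"
```

```text
(no output)
```

View pics/o6.png

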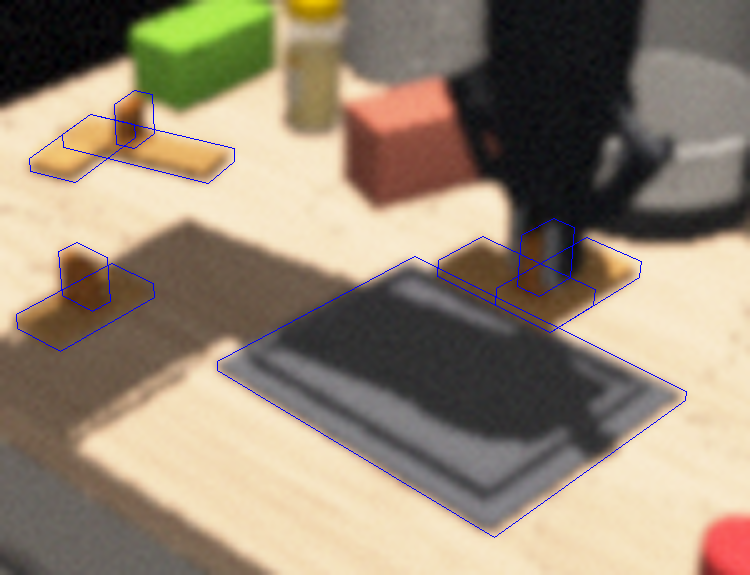

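```bash
python3 -m crank '[{"travel":[-0.9,-0.4,10],"twist":[0,0,0]},{"travel":[0,0,20],"twist":[0,0,0]},{"travel":[0,0,15],"twist":[0,0,0]},{"travel":[0,0,10],"twist":[0,0,0]},{"travel":[0,0,7],"twist":[0,0,0]},{"travel":[0,0,5],"twist":[0,0,0]},{"travel":[0,0,3],"twist":[0,0,0]},{"travel":[0,0,1],"twist":[0,0,0]},{"travel":[0,0,0],"twist":[0,0,0]},{"travel":[0,0,0],"twist":[0,0,0]}]'
python3 -c "
from h import *
plan(*tray(5,-55),.0205,-2.41)"
```

```text
time: 18.45
position: [0.5361, -0.1313, 0.0237]
eef_rot: [-3.141, 0.061, -0.001]
ft_force: [0.1, 0.3, -1.7]
gripper_width: 0.148
cur [ 0.5361 -0.1313  0.0237] th -2.22 twist [-0.0001 -0.0008  0.0032] travel(after twist) [-0.9  0.7  3.2] F [ 0.1  0.3 -1.7] w 0.148 t 18.4 j [ 0.11  0.38 -0.51  0.   -0.68  1.42]
```

```bash
python3 -m crank '[{"travel":[0,0,1.5],"twist":[0,0,0]},{"travel":[0,0,1.5],"twist":[0,0,0]},{"travel":[0,0,0.5],"twist":[0,0,0]},{"travel":[0,0,0],"twist":[0,0,0]},{"travel":[0,0,0],"twist":[0,0,0]}]'
python3 -c "
from h import *
plan(*tray(5,-55),.0205,-2.41)"
```

```text
time: 18.95
position: [0.5361, -0.1313, 0.0208]
eef_rot: [3.141, -0.06, 0.001]
ft_force: [-3.4, 0.6, 10.6]
gripper_width: 0.15
cur [ 0.5361 -0.1313  0.0208] th -2.2 twist [ 0.0001 -0.0007  0.0036] travel(after twist) [-0.9  0.7  0.3] F [-3.4  0.6 10.6] w 0.15 t 18.9 j [ 0.11  0.39 -0.51  0.   -0.67  1.42]
```

```bash
python3 -m crank '[{"travel":[0,0,0],"twist":[0,0,0]},{"travel":[0,0,0],"twist":[0,0,0]},{"travel":[0,0,0],"twist":[0,0,0]},{"travel":[0,0,0],"twist":[0,0,0]},{"travel":[0,0,-5],"twist":[0,0,0]},{"travel":[0,0,-15],"twist":[0,0,0]},{"travel":[0,0,-25],"twist":[0,0,0]},{"travel":[0,0,-30],"twist":[0,0,0]},{"travel":[0,0,-20],"twist":[0,0,0]},{"travel":[0,0,0],"twist":[0,0,-0.11]},{"travel":[0,0,0],"twist":[0,0,-0.11]},{"travel":[0,0,0],"twist":[0,0,-0.11]},{"travel":[0,0,0],"twist":[0,0,0]},{"travel":[0,0,0],"twist":[0,0,0]}]' 100
python3 -c "
from h import *
plan(.6044,.2622,.115,16.5)"
```

```text
time: 20.35
position: [0.5359, -0.1313, 0.115]
eef_rot: [3.109, 0.451, 0.0]
ft_force: [-0.7, 0.7, -0.6]
gripper_width: 0.607
cur [ 0.5359 -0.1313  0.115 ] th 16.51 twist [ 0.0001 -0.0001  0.0001] travel(after twist) [ 177.5 -357.8   -0. ] F [-0.7  0.7 -0.6] w 0.607 t 20.4 j [ 0.11  0.26 -0.42  0.   -0.89  1.74]
```

```bash
python3 -m crank '[{"travel":[5,-11,0],"twist":[0,0,0]},{"travel":[10,-21,0],"twist":[0,0,0]},{"travel":[11,-22,0],"twist":[0,0,0]},{"travel":[11,-22,0],"twist":[0,0,0]},{"travel":[11,-22,0],"twist":[0,0,0]},{"travel":[11,-22,0],"twist":[0,0,0]},{"travel":[11,-22,0],"twist":[0,0,0]},{"travel":[11,-22,0],"twist":[0,0,0]},{"travel":[11,-22,0],"twist":[0,0,0]},{"travel":[11,-22,0],"twist":[0,0,0]},{"travel":[11,-22,0],"twist":[0,0,0]},{"travel":[11,-22,0],"twist":[0,0,0]},{"travel":[11,-22,0],"twist":[0,0,0]},{"travel":[11,-22,0],"twist":[0,0,0]},{"travel":[11,-22,0],"twist":[0,0,0]},{"travel":[11,-22,0],"twist":[0,0,0]},{"travel":[8.5,-18,0],"twist":[0,0,0]},{"travel":[0,0,0],"twist":[0,0,0]},{"travel":[0,0,0],"twist":[0,0,0]}]'
python3 look.py 7 bar
python3 -c "
from h import *
plan(.6044,.2622,.0145,16.5)
c=load('pics/top7.npz')
overlay(c,'pics/o7.png',[('corner',(.5355,-.1313,np.radians(87.7)),.006),('bar',(.4446,.128,.044),0)],(130,165,320,250),4.2)
c=snap('scene',7)
overlay(c,'pics/o7s.png',[('long',(.6044,.2622,5.0),0)],(140,110,300,230),5)"
```

```text
time: 22.25
position: [0.6029, 0.2632, 0.1144]
eef_rot: [3.108, 0.457, -0.001]
ft_force: [-0.5, -0.5, -1.3]
gripper_width: 0.609
bar [0.4447 0.1281 0.0376] 2.2 27.7 263.65002
cur [0.6029 0.2626 0.1145] th 16.68 twist [0.0002 0.0007 0.0032] travel(after twist) [  1.4   0.8 100. ] F [-0.2 -0.1 -0.3] w 0.612 t 22.3 j [ 0.71  0.42 -0.18 -0.   -0.98  1.16]
```

View pics/o7.png

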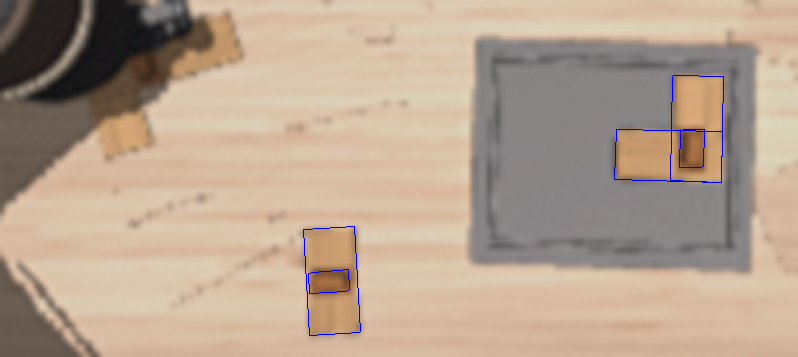

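View pics/o7s.png

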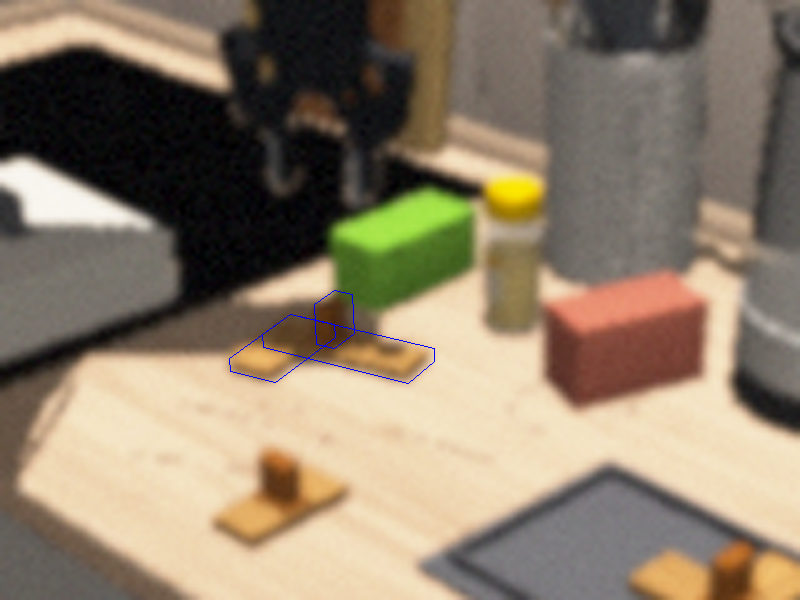

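```bash
python3 -m crank '[{"travel":[1.4,0.8,10],"twist":[0,0,0.003]},{"travel":[0,0,20],"twist":[0,0,0]},{"travel":[0,0,20],"twist":[0,0,0]},{"travel":[0,0,18],"twist":[0,0,0]},{"travel":[0,0,14],"twist":[0,0,0]},{"travel":[0,0,9],"twist":[0,0,0]},{"travel":[0,0,6],"twist":[0,0,0]},{"travel":[0,0,3],"twist":[0,0,0]},{"travel":[0,0,0],"twist":[0,0,0]},{"travel":[0,0,0],"twist":[0,0,0]}]'
python3 -c "
from h import *
plan(.6044,.2622,.0145,16.5)"
python3 -m crank '[{"travel":[0,0,0],"twist":[0,0,0]},{"travel":[0,0,0],"twist":[0,0,0]},{"travel":[0,0,0],"twist":[0,0,0]},{"travel":[0,0,0],"twist":[0,0,0]},{"travel":[0,0,0],"twist":[0,0,0]},{"travel":[0,0,0],"twist":[0,0,0]}]' 255
python3 -c "
from h import *
plan(.6044,.2622,.0145,16.5)"
```

```text
time: 23.35
position: [0.605, 0.2625, 0.0154]
eef_rot: [-3.109, -0.451, -0.001]
ft_force: [0.2, -0.4, 0.2]
gripper_width: 0.612
cur [0.605  0.2625 0.0154] th 16.52 twist [-0.0003 -0.001   0.0004] travel(after twist) [-0.7  0.1  0.9] F [ 0.2 -0.4  0.2] w 0.612 t 23.4 j [ 0.7   0.53 -0.26  0.   -0.78  1.15]
time: 23.95
position: [0.605, 0.2625, 0.0154]
eef_rot: [-3.109, -0.451, -0.001]
ft_force: [-1.4, 0.3, 5.1]
gripper_width: 0.153
cur [0.605  0.2625 0.0154] th 16.52 twist [-0.0003 -0.001   0.0004] travel(after twist) [-0.7  0.1  0.9] F [-1.4  0.3  5.1] w 0.153 t 23.9 j [ 0.7   0.53 -0.26  0.   -0.78  1.15]
```

```bash
python3 -m crank '[{"travel":[0,0,-3],"twist":[0,0,0]},{"travel":[0,0,-7],"twist":[0,0,0]},{"travel":[0,0,-15],"twist":[0,0,0]},{"travel":[0,0,-20],"twist":[0,0,0]},{"travel":[0,0,-20],"twist":[0,0,0]},{"travel":[0,0,-15],"twist":[0,0,0]},{"travel":[0,0,0],"twist":[0,0,0.11]},{"travel":[0,0,0],"twist":[0,0,0.11]},{"travel":[0,0,0],"twist":[0,0,0.11]},{"travel":[0,0,0],"twist":[0,0,0]},{"travel":[0,0,0],"twist":[0,0,0]}]'
python3 -c "
from h import *
plan(*tray(40,30),.10,-2.41)"
```

```text
time: 25.05
position: [0.6047, 0.2622, 0.0952]
eef_rot: [-3.141, 0.061, -0.0]
ft_force: [-0.1, -0.0, -2.2]
gripper_width: 0.151
cur [0.6047 0.2622 0.0952] th -2.22 twist [-0.0002 -0.0001  0.0034] travel(after twist) [-17.9 311.7  -4.8] F [-0.1 -0.  -2.2] w 0.151 t 25.1 j [ 0.7   0.44 -0.19 -0.   -0.94  0.83]
```

```bash
python3 -m crank '[{"travel":[-1,12,0],"twist":[0,0,0.003]},{"travel":[-1.5,22,0],"twist":[0,0,0]},{"travel":[-1.5,25,0],"twist":[0,0,0]},{"travel":[-1.5,25,0],"twist":[0,0,0]},{"travel":[-1.5,25,0],"twist":[0,0,0]},{"travel":[-1.5,25,0],"twist":[0,0,0]},{"travel":[-1.5,25,0],"twist":[0,0,0]},{"travel":[-1.5,25,0],"twist":[0,0,0]},{"travel":[-1.5,25,0],"twist":[0,0,0]},{"travel":[-1.5,25,0],"twist":[0,0,0]},{"travel":[-1.5,25,0],"twist":[0,0,0]},{"travel":[-1.5,25,0],"twist":[0,0,0]},{"travel":[-0.5,17,0],"twist":[0,0,0]},{"travel":[0,10.7,0],"twist":[0,0,0]},{"travel":[0,0,0],"twist":[0,0,0]},{"travel":[0,0,0],"twist":[0,0,0]}]'
python3 -c "
from h import *
plan(*tray(40,30),.0215,-2.41)
c=snap('scene',8)
from cell import readout
p=readout.get_obs()['position']
overlay(c,'pics/o8s.png',[('long',(p[0],p[1],np.radians(-92.4)),p[2]-.0154),('corner',(.5355,-.1313,np.radians(87.7)),.006)],(210,150,360,265),5)"
```

```text
time: 26.65
position: [0.5728, -0.0485, 0.0949]
eef_rot: [-3.141, 0.071, -0.0]
ft_force: [1.4, 0.2, 0.4]
gripper_width: 0.151
cur [ 0.5728 -0.0485  0.0949] th -2.59 twist [-0.0001 -0.0003 -0.0031] travel(after twist) [ 0.9 -0.1 73.4] F [1.4 0.2 0.4] w 0.151 t 26.6 j [ 0.26  0.32 -0.39 -0.   -0.86  1.27]
```

View pics/o8s.png

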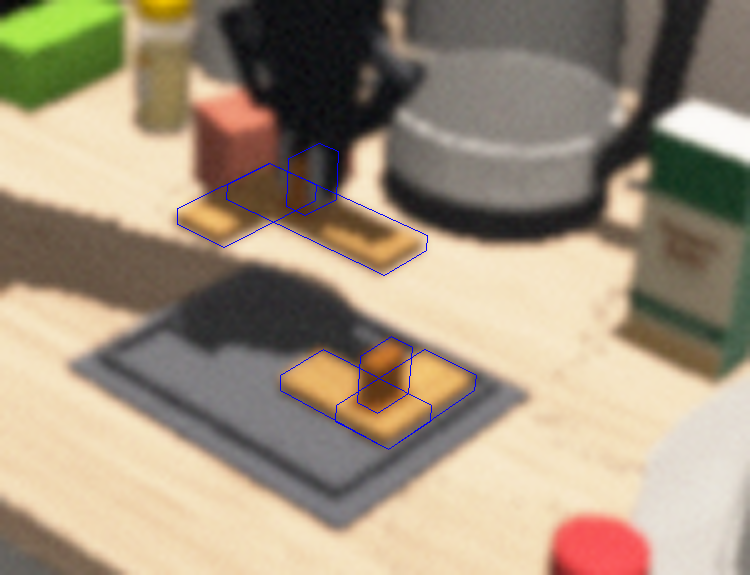

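```bash
python3 -m crank '[{"travel":[0.7,-1,10],"twist":[0,0,-0.003]},{"travel":[0,0,20],"twist":[0,0,0]},{"travel":[0,0,15],"twist":[0,0,0]},{"travel":[0,0,10],"twist":[0,0,0]},{"travel":[0,0,7],"twist":[0,0,0]},{"travel":[0,0,5],"twist":[0,0,0]},{"travel":[0,0,3],"twist":[0,0,0]},{"travel":[0,0,2],"twist":[0,0,0]},{"travel":[0,0,1],"twist":[0,0,0]},{"travel":[0,0,0],"twist":[0,0,0]},{"travel":[0,0,0],"twist":[0,0,0]}]'
python3 -c "
from h import *
plan(*tray(40,31),.0215,-2.41)"
```

```text
time: 27.8
position: [0.5737, -0.0474, 0.0221]
eef_rot: [-3.141, 0.066, -0.001]
ft_force: [-1.3, 0.8, -2.3]
gripper_width: 0.153
cur [ 0.5737 -0.0474  0.0221] th -2.4 twist [-0.0001 -0.0006  0.0002] travel(after twist) [0.1 0.1 0.6] F [-1.3  0.8 -2.3] w 0.153 t 27.8 j [ 0.26  0.42 -0.45  0.   -0.7   1.27]
```

```bash
python3 -m crank '[{"travel":[0,0,0.7],"twist":[0,0,0]},{"travel":[0,0,0.5],"twist":[0,0,0]},{"travel":[0,0,0],"twist":[0,0,0]},{"travel":[0,0,0],"twist":[0,0,0]}]'
python3 -m crank '[{"travel":[0,0,0],"twist":[0,0,0]},{"travel":[0,0,0],"twist":[0,0,0]},{"travel":[0,0,0],"twist":[0,0,0]},{"travel":[0,0,0],"twist":[0,0,0]},{"travel":[0,0,-5],"twist":[0,0,0]},{"travel":[0,0,-15],"twist":[0,0,0]},{"travel":[0,0,-25],"twist":[0,0,0]},{"travel":[0,0,-30],"twist":[0,0,0]},{"travel":[0,0,-15],"twist":[0,0,0.14]},{"travel":[0,0,0],"twist":[0,0,0.149]},{"travel":[0,0,0],"twist":[0,0,0.149]},{"travel":[0,0,0],"twist":[0,0,0.149]},{"travel":[0,0,0],"twist":[0,0,0.149]},{"travel":[0,0,0],"twist":[0,0,0.149]},{"travel":[0,0,0],"twist":[0,0,0.149]},{"travel":[0,0,0],"twist":[0,0,0.149]},{"travel":[0,0,0],"twist":[0,0,0.149]},{"travel":[0,0,0],"twist":[0,0,0.149]},{"travel":[0,0,0],"twist":[0,0,0.0]},{"travel":[0,0,0],"twist":[0,0,0]}]' 100
python3 look.py 9 bar
python3 -c "
from h import *
plan(.4447,.128,.11,-87.7)"
```

```text
time: 28.2
position: [0.5737, -0.0474, 0.0214]
eef_rot: [-3.141, 0.065, -0.001]
ft_force: [-2.0, 0.8, 5.7]
gripper_width: 0.155
time: 30.2
position: [0.5735, -0.0474, 0.1108]
eef_rot: [-2.279, 2.162, -0.0]
ft_force: [0.5, 0.9, 0.0]
gripper_width: 0.609
bar [0.4946 0.048  0.044 ] 2.5 12.8 14.200001
cur [ 0.5735 -0.0474  0.1108] th -87.01 twist [-0.0002  0.      0.012 ] travel(after twist) [-180.4  121.7    0.8] F [ 0.3 -0.2  1.1] w 0.609 t 30.2 j [ 0.26  0.3  -0.37 -0.   -0.9  -0.21]
```

View pics/t9.png

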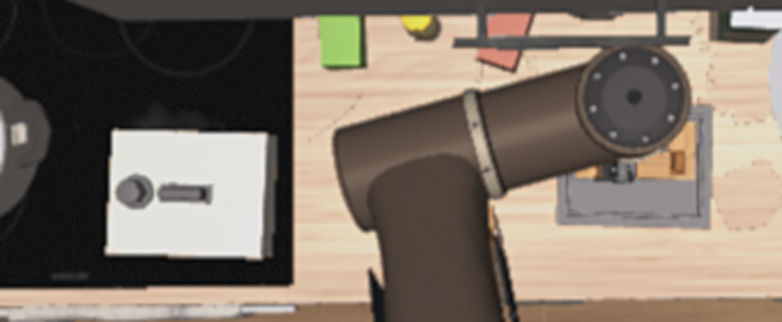

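```bash
python3 -m crank '[{"travel":[-10,7,0],"twist":[0,0,0.012]},{"travel":[-20,13,0],"twist":[0,0,0]},{"travel":[-20,13,0],"twist":[0,0,0]},{"travel":[-20,13,0],"twist":[0,0,0]},{"travel":[-20,13,0],"twist":[0,0,0]},{"travel":[-20,14,0],"twist":[0,0,0]},{"travel":[-20,14,0],"twist":[0,0,0]},{"travel":[-20,14,0],"twist":[0,0,0]},{"travel":[-20,14,0],"twist":[0,0,0]},{"travel":[-10,7,0],"twist":[0,0,0]},{"travel":[0,0,0],"twist":[0,0,0]},{"travel":[0,0,0],"twist":[0,0,0]}]'
python3 look.py 10 
python3 -c "
from h import *
plan(.4447,.128,.0145,-87.7)
c=snap('scene',10)
overlay(c,'pics/o10s.png',[('bar',(.4447,.128,.04),0),('long',(.5737,-.0474,np.radians(-92.4)),.006),('corner',(.5355,-.1313,np.radians(87.7)),.006)],(180,140,340,260),5)"
```

```text
time: 31.45
position: [0.4452, 0.1281, 0.1108]
eef_rot: [-2.263, 2.179, -0.0]
ft_force: [0.2, 0.9, -0.3]
gripper_width: 0.608
cur [0.4453 0.1278 0.1107] th -87.87 twist [-0.0001 -0.     -0.003 ] travel(after twist) [-0.2  0.6 96.2] F [ 0.1 -0.2  0.7] w 0.607 t 31.5 j [ 0.71  0.13 -0.61  0.   -0.83 -0.67]
```

View pics/o10s.png

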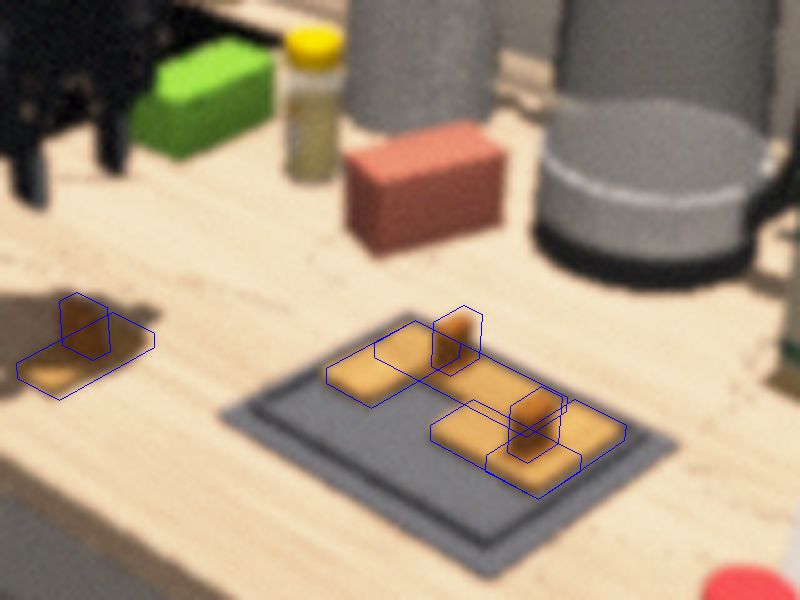

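View pics/t10.png

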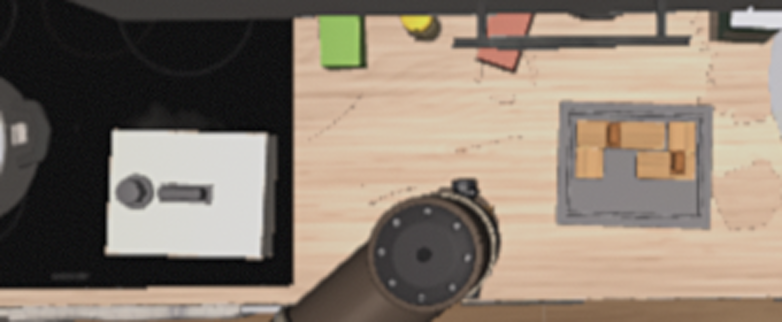

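```bash
python3 -m crank '[{"travel":[0,0.6,10],"twist":[0,0,0]},{"travel":[0,0,20],"twist":[0,0,0]},{"travel":[0,0,20],"twist":[0,0,0]},{"travel":[0,0,17],"twist":[0,0,0]},{"travel":[0,0,12],"twist":[0,0,0]},{"travel":[0,0,9],"twist":[0,0,0]},{"travel":[0,0,5],"twist":[0,0,0]},{"travel":[0,0,3],"twist":[0,0,0]},{"travel":[0,0,0],"twist":[0,0,0]},{"travel":[0,0,0],"twist":[0,0,0]}]'
python3 -c "
from h import *
plan(.4447,.128,.0145,-87.7)"
python3 -m crank '[{"travel":[0,0,0],"twist":[0,0,0]},{"travel":[0,0,0],"twist":[0,0,0]},{"travel":[0,0,0],"twist":[0,0,0]},{"travel":[0,0,0],"twist":[0,0,0]},{"travel":[0,0,0],"twist":[0,0,0]},{"travel":[0,0,0],"twist":[0,0,0]}]' 255
python3 -c "
from h import *
plan(.4447,.128,.0145,-87.7)
c=load('pics/top10.npz'); im=c['image'].astype(int)
x,y=.5,.5
mc=((im.max(2)>170)&(np.abs(im[...,0]-im[...,2])<30)).astype(float); mc[:,119:]=0
print(proj(c,np.array([.5,.5,.05])))
win=(38,178,124,248); print(mc[178:248,38:124].sum())
M['covertop']=[box(-78,78,-98,98,52,52.1)]
r=fit(c,'covertop',mc,win,(.5016,.4985,-.042),.006); print(r)
print([unproj_z(c,np.array(q),.088) for q in [(185/2.3,130+193/2.3),(133/2.3,130+192/2.3)]])
overlay(c,'pics/o10.png',[('covertop',r[0],.006)],(20,160,140,260),6)
"
```

```text
time: 32.55
position: [0.4447, 0.1281, 0.015]
eef_rot: [-2.261, 2.181, -0.0]
ft_force: [-0.8, -0.2, 0.9]
gripper_width: 0.609
cur [0.4447 0.1281 0.015 ] th -87.93 twist [-0.0006  0.0004 -0.0041] travel(after twist) [ 0.1 -0.   0.5] F [-0.8 -0.2  0.9] w 0.609 t 32.5 j [ 0.71  0.28 -0.71  0.   -0.58 -0.67]
time: 33.15
position: [0.4447, 0.1282, 0.0151]
eef_rot: [-2.261, 2.18, -0.0]
ft_force: [-1.9, 0.8, 6.2]
gripper_width: 0.15
cur [0.4447 0.1282 0.0151] th -87.92 twist [-0.0008  0.0005 -0.0038] travel(after twist) [0.2 0.1 0.6] F [-1.9  0.8  6.2] w 0.15 t 33.1 j [ 0.71  0.28 -0.71  0.   -0.58 -0.67]
[ 80.58719112 214.66886183]
3151.0
(array([ 0.50329628,  0.49705955, -0.04125486]), np.float64(427.40576171875), np.float32(3151.0))
[array([0.5019497 , 0.48697589, 0.088     ]), array([0.50408345, 0.55170913, 0.088     ])]
```

View pics/o10.png

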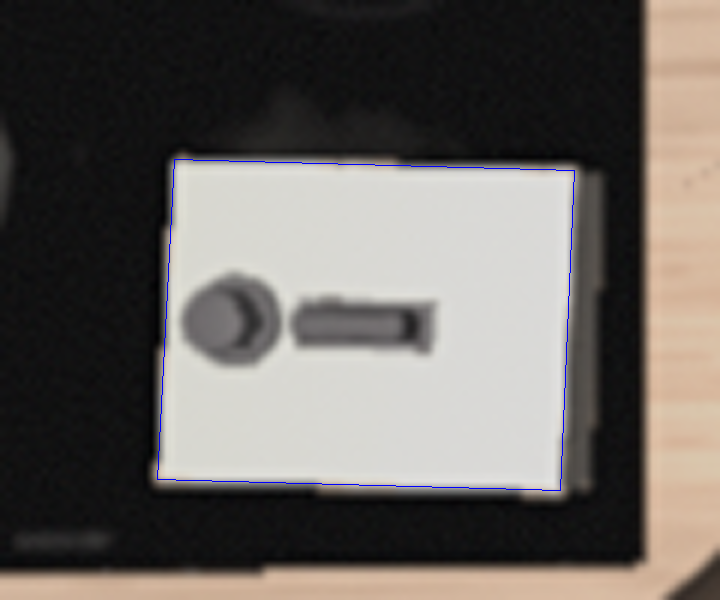

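```bash
python3 -m crank '[{"travel":[0,0,-3],"twist":[0,0,0]},{"travel":[0,0,-7],"twist":[0,0,0]},{"travel":[0,0,-15],"twist":[0,0,0]},{"travel":[0,0,-20],"twist":[0,0,0]},{"travel":[0,0,-20],"twist":[0,0,0]},{"travel":[0,0,-15],"twist":[0,0,0]},{"travel":[0,0,0],"twist":[0,0,-0.149]},{"travel":[0,0,0],"twist":[0,0,-0.149]},{"travel":[0,0,0],"twist":[0,0,-0.149]},{"travel":[0,0,0],"twist":[0,0,-0.149]},{"travel":[0,0,0],"twist":[0,0,-0.149]},{"travel":[0,0,0],"twist":[0,0,-0.149]},{"travel":[0,0,0],"twist":[0,0,-0.149]},{"travel":[0,0,0],"twist":[0,0,-0.149]},{"travel":[0,0,0],"twist":[0,0,-0.149]},{"travel":[0,0,0],"twist":[0,0,-0.149]},{"travel":[0,0,0],"twist":[0,0,0]},{"travel":[0,0,0],"twist":[0,0,0]}]'
python3 -c "
from h import *
plan(*tray(-41,5),.095,-2.41)"
```

```text
time: 34.95
position: [0.4443, 0.1279, 0.0949]
eef_rot: [-3.14, 0.077, -0.0]
ft_force: [-1.1, -0.1, -0.6]
gripper_width: 0.151
cur [0.4443 0.1279 0.0949] th -2.83 twist [-0.0002 -0.0001 -0.0073] travel(after twist) [ 5.570e+01  1.959e+02 -1.000e-01] F [-1.1 -0.1 -0.6] w 0.151 t 35.0 j [ 0.71  0.15 -0.63 -0.   -0.79  0.81]
```

```bash
python3 -m crank '[{"travel":[2,9,0],"twist":[0,0,-0.007]},{"travel":[6,20,0],"twist":[0,0,0]},{"travel":[6,20,0],"twist":[0,0,0]},{"travel":[6,20,0],"twist":[0,0,0]},{"travel":[6,20,0],"twist":[0,0,0]},{"travel":[6,20,0],"twist":[0,0,0]},{"travel":[6,20,0],"twist":[0,0,0]},{"travel":[6,20,0],"twist":[0,0,0]},{"travel":[6,20,0],"twist":[0,0,0]},{"travel":[5,20,0],"twist":[0,0,0]},{"travel":[0.7,7,0],"twist":[0,0,0]},{"travel":[0,0,0],"twist":[0,0,0]},{"travel":[0,0,0],"twist":[0,0,0]}]'
python3 -c "
from h import *
plan(*tray(-41,5),.022,-2.41)
c=snap('scene',11)
from cell import readout
p=readout.get_obs()['position']
overlay(c,'pics/o11s.png',[('bar',(p[0],p[1],np.radians(87.6)),p[2]-.015)],(200,150,350,265),5)"
```

```text
time: 36.25
position: [0.4923, -0.07, 0.0946]
eef_rot: [-3.141, 0.061, 0.0]
ft_force: [-0.0, 0.5, -0.4]
gripper_width: 0.151
cur [ 0.4923 -0.07    0.0946] th -2.24 twist [-0.      0.0002  0.003 ] travel(after twist) [-0.6  0.1 72.6] F [-0.   0.5 -0.4] w 0.151 t 36.2 j [ 0.25  0.21 -0.55 -0.   -0.81  1.28]
```

View pics/o11s.png

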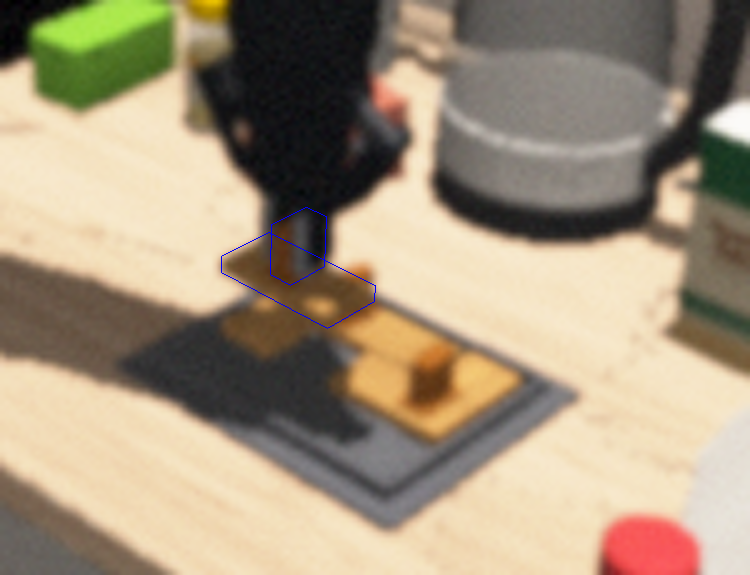

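```bash
python3 -m crank '[{"travel":[-0.6,0,10],"twist":[0,0,0.002]},{"travel":[0,0,20],"twist":[0,0,0]},{"travel":[0,0,15],"twist":[0,0,0]},{"travel":[0,0,10],"twist":[0,0,0]},{"travel":[0,0,7],"twist":[0,0,0]},{"travel":[0,0,5],"twist":[0,0,0]},{"travel":[0,0,3],"twist":[0,0,0]},{"travel":[0,0,2],"twist":[0,0,0]},{"travel":[0,0,1],"twist":[0,0,0]},{"travel":[0,0,0.8],"twist":[0,0,0]},{"travel":[0,0,0],"twist":[0,0,0]},{"travel":[0,0,0],"twist":[0,0,0]}]'
python3 -c "
from h import *
plan(*tray(-41,5),.0215,-2.41)"
```

```text
time: 37.5
position: [0.4923, -0.07, 0.0212]
eef_rot: [-3.141, 0.062, -0.001]
ft_force: [-0.2, -0.2, 2.8]
gripper_width: 0.154
cur [ 0.4923 -0.07    0.0212] th -2.28 twist [-0.0001 -0.0007  0.0023] travel(after twist) [-0.5  0.1 -0.3] F [-0.2 -0.2  2.8] w 0.154 t 37.5 j [ 0.25  0.32 -0.63  0.   -0.62  1.28]
```

```bash
python3 -m crank '[{"travel":[0,0,0],"twist":[0,0,0]},{"travel":[0,0,0],"twist":[0,0,0]},{"travel":[0,0,0],"twist":[0,0,0]},{"travel":[0,0,0],"twist":[0,0,0]},{"travel":[0,0,-5],"twist":[0,0,0]},{"travel":[0,0,-15],"twist":[0,0,0]},{"travel":[0,0,-25],"twist":[0,0,0]},{"travel":[0,0,-30],"twist":[0,0,0]},{"travel":[0,0,-30],"twist":[0,0,0]},{"travel":[0,0,-30],"twist":[0,0,0]},{"travel":[0,0,-15],"twist":[0,0,0]},{"travel":[0,0,0],"twist":[0,0,0]}]' 100
python3 -m crank '[{"travel":[0,0,0],"twist":[0,0,0.143]},{"travel":[0,0,0],"twist":[0,0,0.143]},{"travel":[0,0,0],"twist":[0,0,0.143]},{"travel":[0,0,0],"twist":[0,0,0.143]},{"travel":[0,0,0],"twist":[0,0,0.143]},{"travel":[0,0,0],"twist":[0,0,0.143]},{"travel":[0,0,0],"twist":[0,0,0.143]},{"travel":[0,0,0],"twist":[0,0,0.143]},{"travel":[0,0,0],"twist":[0,0,0.143]},{"travel":[0,0,0],"twist":[0,0,0.143]},{"travel":[0,0,0],"twist":[0,0,0.143]},{"travel":[0,0,0],"twist":[0,0,0]},{"travel":[0,0,0],"twist":[0,0,0]}]'
python3 -c "
from h import *
plan(.5016,.4999,.17,-92.4)"
```

```text
time: 38.7
position: [0.4934, -0.0698, 0.1737]
eef_rot: [-3.14, 0.062, -0.008]
ft_force: [0.0, 0.1, -0.1]
gripper_width: 0.606
time: 40.0
position: [0.4916, -0.07, 0.1703]
eef_rot: [2.178, -2.262, -0.001]
ft_force: [0.3, -0.2, -0.8]
gripper_width: 0.613
cur [ 0.4916 -0.07    0.1703] th -92.17 twist [ 0.001  -0.0002  0.0041] travel(after twist) [-5.699e+02  1.390e+01  3.000e-01] F [ 0.3 -0.2 -0.8] w 0.613 t 40.0 j [ 0.25  0.12 -0.46 -0.   -1.   -0.29]
```

```bash
python3 -m crank '[{"travel":[-15,0,0],"twist":[0,0,0.004]},{"travel":[-28,0.7,0],"twist":[0,0,0]},{"travel":[-30,0.8,0],"twist":[0,0,0]},{"travel":[-30,0.8,0],"twist":[0,0,0]},{"travel":[-30,0.8,0],"twist":[0,0,0]},{"travel":[-30,0.8,0],"twist":[0,0,0]},{"travel":[-30,0.8,0],"twist":[0,0,0]},{"travel":[-30,0.8,0],"twist":[0,0,0]},{"travel":[-30,0.8,0],"twist":[0,0,0]},{"travel":[-30,0.8,0],"twist":[0,0,0]},{"travel":[-30,0.8,0],"twist":[0,0,0]},{"travel":[-30,0.8,0],"twist":[0,0,0]},{"travel":[-30,0.8,0],"twist":[0,0,0]},{"travel":[-30,0.8,0],"twist":[0,0,0]},{"travel":[-30,0.8,0],"twist":[0,0,0]},{"travel":[-30,0.8,0],"twist":[0,0,0]},{"travel":[-30,0.8,0],"twist":[0,0,0]},{"travel":[-30,0.8,0],"twist":[0,0,0]},{"travel":[-30,0.8,0],"twist":[0,0,0]},{"travel":[-17,0,0],"twist":[0,0,0]}]'
python3 look.py 12
python3 - <<'E'
from h import *
plan(.5016,.4999,.065,-92.4)
c=load('pics/top12.npz')
overlay(c,'pics/o12.png',[],(215,155,330,250),6.5)
E
```

```text
time: 42.0
position: [0.5035, 0.502, 0.1698]
eef_rot: [2.175, -2.266, 0.0]
ft_force: [-0.4, 0.4, -0.2]
gripper_width: 0.609
cur [0.5036 0.5036 0.1695] th -92.31 twist [ 0.     -0.0005  0.0016] travel(after twist) [  3.8   1.8 104.5] F [1.1 2.1 0.5] w 0.605 t 42.0 j [ 1.06  0.46  0.02  0.   -1.14 -1.1 ]
```

View pics/t12.png

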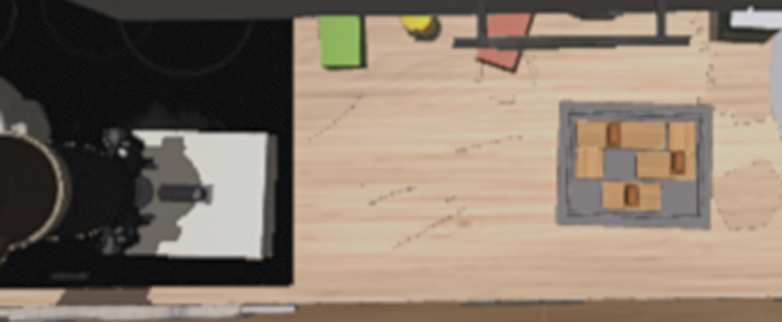

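View pics/o12.png

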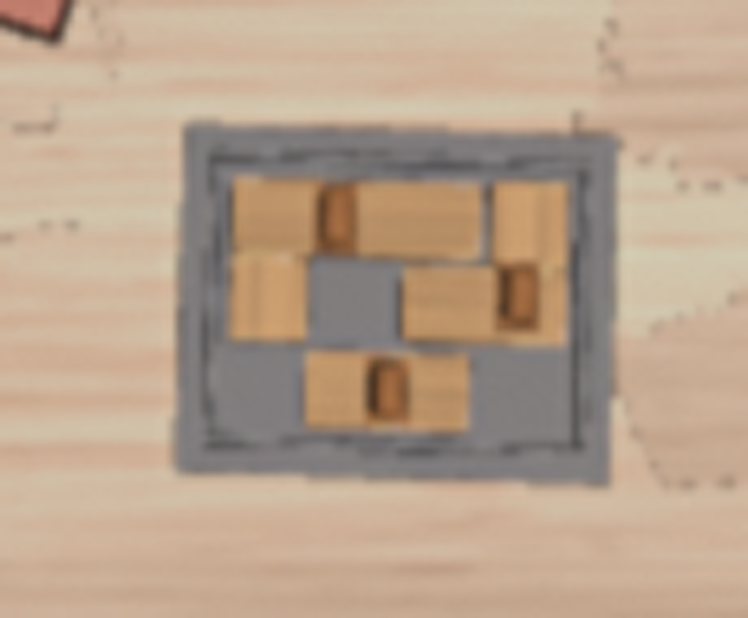

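```bash
python3 -m crank '[{"travel":[1.5,1.5,10],"twist":[0,0,0]},{"travel":[0,0,20],"twist":[0,0,0]},{"travel":[0,0,20],"twist":[0,0,0]},{"travel":[0,0,20],"twist":[0,0,0]},{"travel":[0,0,15],"twist":[0,0,0]},{"travel":[0,0,10],"twist":[0,0,0]},{"travel":[0,0,6],"twist":[0,0,0]},{"travel":[0,0,3],"twist":[0,0,0]},{"travel":[0,0,0],"twist":[0,0,0]},{"travel":[0,0,0],"twist":[0,0,0]}]'
python3 -c "
from h import *
plan(.5016,.4999,.065,-92.4)"
python3 -m crank '[{"travel":[0,0,0],"twist":[0,0,0]},{"travel":[0,0,0],"twist":[0,0,0]},{"travel":[0,0,0],"twist":[0,0,0]},{"travel":[0,0,0],"twist":[0,0,0]},{"travel":[0,0,0],"twist":[0,0,0]},{"travel":[0,0,0],"twist":[0,0,0]}]' 255
python3 -c "
from h import *
plan(.5016,.4999,.065,-92.4)"
```

```text
time: 43.05
position: [0.5025, 0.499, 0.0676]
eef_rot: [-2.169, 2.271, 0.0]
ft_force: [0.3, -0.6, 0.8]
gripper_width: 0.611
cur [0.5025 0.499  0.0676] th -92.62 twist [-0.0007  0.0009 -0.0038] travel(after twist) [-0.8  1.   2.6] F [ 0.3 -0.6  0.8] w 0.611 t 43.0 j [ 1.06  0.54 -0.1   0.   -0.94 -1.1 ]
time: 43.65
position: [0.5024, 0.4989, 0.0674]
eef_rot: [-2.169, 2.271, 0.0]
ft_force: [-1.7, -0.9, 6.2]
gripper_width: 0.141
cur [0.5024 0.4989 0.0674] th -92.62 twist [-0.0005  0.0007 -0.0039] travel(after twist) [-0.9  0.9  2.4] F [-1.7 -0.9  6.2] w 0.141 t 43.6 j [ 1.06  0.54 -0.1   0.   -0.94 -1.1 ]
```

```bash
python3 -m crank '[{"travel":[0,0,-4],"twist":[0,0,0]},{"travel":[0,0,-8],"twist":[0,0,0]},{"travel":[0,0,-16],"twist":[0,0,0]},{"travel":[0,0,-20],"twist":[0,0,0]},{"travel":[0,0,-14],"twist":[0,0,0]},{"travel":[0,0,-3],"twist":[0,0,0]},{"travel":[0,0,0],"twist":[0,0,0]}]'
python3 -c "
from h import *
plan(.5325,-.0762,.132,-92.41)"
```

```text
time: 44.35
position: [0.5022, 0.4987, 0.1321]
eef_rot: [-2.169, 2.272, 0.001]
ft_force: [-0.1, -0.2, -2.8]
gripper_width: 0.146
cur [0.5022 0.4987 0.1321] th -92.64 twist [-0.0001  0.0008 -0.0041] travel(after twist) [ 5.731e+02 -5.440e+01  1.000e-01] F [-0.1 -0.2 -2.8] w 0.146 t 44.4 j [ 1.06  0.48 -0.03 -0.   -1.06 -1.1 ]
```

```bash
python3 -m crank '[{"travel":[10,-1,0],"twist":[0,0,-0.004]},{"travel":[20,-2,0],"twist":[0,0,0]},{"travel":[30,-2.9,0],"twist":[0,0,0]},{"travel":[30,-2.9,0],"twist":[0,0,0]},{"travel":[30,-2.9,0],"twist":[0,0,0]},{"travel":[30,-2.9,0],"twist":[0,0,0]},{"travel":[30,-2.9,0],"twist":[0,0,0]},{"travel":[30,-2.9,0],"twist":[0,0,0]},{"travel":[30,-2.9,0],"twist":[0,0,0]},{"travel":[30,-2.9,0],"twist":[0,0,0]},{"travel":[30,-2.9,0],"twist":[0,0,0]},{"travel":[30,-2.9,0],"twist":[0,0,0]},{"travel":[30,-2.9,0],"twist":[0,0,0]},{"travel":[30,-2.9,0],"twist":[0,0,0]},{"travel":[30,-2.9,0],"twist":[0,0,0]},{"travel":[30,-2.9,0],"twist":[0,0,0]},{"travel":[30,-2.9,0],"twist":[0,0,0]},{"travel":[30,-2.9,0],"twist":[0,0,0]},{"travel":[30,-2.9,0],"twist":[0,0,0]},{"travel":[20,-2,0],"twist":[0,0,0]}]'
python3 -m crank '[{"travel":[10,0,0],"twist":[0,0,0]},{"travel":[3,0,0],"twist":[0,0,0]},{"travel":[0,0,0],"twist":[0,0,0]},{"travel":[0,0,0],"twist":[0,0,0]}]'
python3 -c "
from h import *
plan(.5325,-.0762,.132,-92.41)
c=snap('scene',13)
from cell import readout
p=readout.get_obs()['position']
overlay(c,'pics/o13s.png',[('cover',(p[0],p[1]-.0006,-.042),p[2]-.0614),('tray',(.5325,-.0768,-.0421),0)],(200,140,350,265),5)"
```

```text
time: 46.35
position: [0.5315, -0.0654, 0.1309]
eef_rot: [2.172, -2.268, -0.002]
ft_force: [1.4, -0.1, -2.7]
gripper_width: 0.151
time: 46.75
position: [0.5323, -0.0755, 0.1317]
eef_rot: [2.175, -2.267, -0.0]
ft_force: [-1.1, 0.4, -2.6]
gripper_width: 0.152
cur [ 0.5323 -0.0755  0.1317] th -92.38 twist [0.0002 0.0001 0.0006] travel(after twist) [ 0.6 -0.2 -0.3] F [-1.1  0.4 -2.6] w 0.152 t 46.8 j [ 0.22  0.22 -0.43 -0.   -0.92 -0.27]
```

View pics/o13s.png

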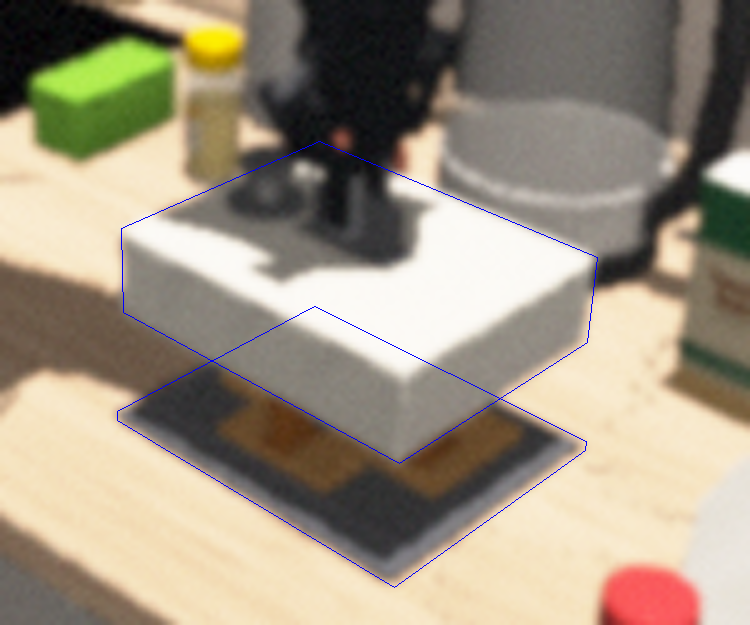

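```bash
python3 -m crank '[{"travel":[0.5,0,8],"twist":[0,0,0]},{"travel":[0,0,15],"twist":[0,0,0]},{"travel":[0,0,15],"twist":[0,0,0]},{"travel":[0,0,10],"twist":[0,0,0]},{"travel":[0,0,5],"twist":[0,0,0]},{"travel":[0,0,4],"twist":[0,0,0]},{"travel":[0,0,3],"twist":[0,0,0]},{"travel":[0,0,2],"twist":[0,0,0]},{"travel":[0,0,1],"twist":[0,0,0]},{"travel":[0,0,0],"twist":[0,0,0]},{"travel":[0,0,0],"twist":[0,0,0]}]'
python3 -c "
from h import *
plan(.5325,-.0762,.067,-92.41)"
```

```text
time: 47.9
position: [0.5326, -0.0767, 0.0691]
eef_rot: [-2.174, 2.267, -0.0]
ft_force: [0.4, 0.4, -3.4]
gripper_width: 0.146
cur [ 0.5326 -0.0767  0.0691] th -92.41 twist [-0.0004  0.0001  0.    ] travel(after twist) [-0.4  0.1  2.1] F [ 0.4  0.4 -3.4] w 0.146 t 47.9 j [ 0.22  0.3  -0.5   0.   -0.77 -0.26]
```

```bash
python3 -m crank '[{"travel":[0,0,1],"twist":[0,0,0]},{"travel":[0,0,1],"twist":[0,0,0]},{"travel":[0,0,0.7],"twist":[0,0,0]},{"travel":[0,0,0],"twist":[0,0,0]},{"travel":[0,0,0],"twist":[0,0,0]}]'
python3 -c "
from h import *
plan(.5325,-.0762,.067,-92.41)"
```

```text
time: 48.4
position: [0.5325, -0.0766, 0.0672]
eef_rot: [-2.175, 2.267, -0.001]
ft_force: [-4.3, 1.2, 7.3]
gripper_width: 0.148
cur [ 0.5325 -0.0766  0.0672] th -92.38 twist [-0.0006 -0.0001  0.0004] travel(after twist) [-0.4  0.   0.2] F [-4.3  1.2  7.3] w 0.148 t 48.4 j [ 0.22  0.3  -0.5   0.   -0.77 -0.26]
```

```bash
python3 -m crank '[{"travel":[0,0,0],"twist":[0,0,0]},{"travel":[0,0,0],"twist":[0,0,0]},{"travel":[0,0,0],"twist":[0,0,0]},{"travel":[0,0,0],"twist":[0,0,0]},{"travel":[0,0,-5],"twist":[0,0,0]},{"travel":[0,0,-15],"twist":[0,0,0]},{"travel":[0,0,-25],"twist":[0,0,0]},{"travel":[0,0,-10],"twist":[0,0,0]},{"travel":[0,0,0],"twist":[0,0,0]},{"travel":[0,0,0],"twist":[0,0,0]}]' 100
python3 -c "
from h import *
plan(*tray(0,64),.12,-92.41)
c=snap('scene',14)
overlay(c,'pics/o14s.png',[('cover',(.5325,-.0770,-.042),.006)],(200,140,350,265),5)"
```

```text
time: 49.4
position: [0.5321, -0.0766, 0.1207]
eef_rot: [-2.174, 2.268, 0.0]
ft_force: [-1.1, 0.7, -0.2]
gripper_width: 0.605
cur [ 0.5321 -0.0766  0.1207] th -92.42 twist [ 0.0001  0.0003 -0.0002] travel(after twist) [-63.8  -0.4   0.7] F [-1.1  0.7 -0.2] w 0.605 t 49.4 j [ 0.22  0.24 -0.44 -0.   -0.9  -0.26]
```

View pics/o14s.png

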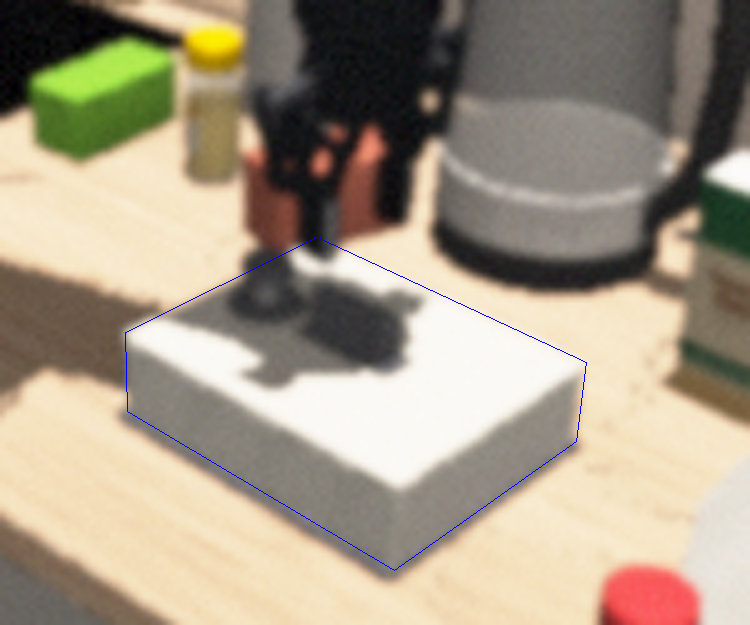

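```bash
python3 -m crank '[{"travel":[-14,0,0],"twist":[0,0,0]},{"travel":[-20,0,0],"twist":[0,0,0]},{"travel":[-20,0,0],"twist":[0,0,0]},{"travel":[-10,0,0],"twist":[0,0,0]},{"travel":[0,0,0],"twist":[0,0,0]},{"travel":[0,0,0],"twist":[0,0,0]},{"travel":[0,0,12],"twist":[0,0,0]},{"travel":[0,0,8],"twist":[0,0,0]},{"travel":[0,0,4],"twist":[0,0,0]},{"travel":[0,0,0],"twist":[0,0,0]},{"travel":[0,0,0],"twist":[0,0,0]}]' 255
python3 -c "
from h import *
plan(*tray(0,64),.074,-92.41)
c=snap('scene',15)
overlay(c,'pics/o15s.png',[],(220,150,300,215),9)"
```

```text
time: 50.55
position: [0.5351, -0.0129, 0.0969]
eef_rot: [2.174, -2.268, -0.0]
ft_force: [0.4, -0.2, -0.5]
gripper_width: 0.003
cur [ 0.5351 -0.0129  0.0969] th -92.42 twist [ 0.0003 -0.0003 -0.0002] travel(after twist) [-0.1 -0.1 22.9] F [ 0.4 -0.2 -0.5] w 0.003 t 50.5 j [ 0.34  0.26 -0.47  0.   -0.84 -0.38]
```

View pics/o15s.png

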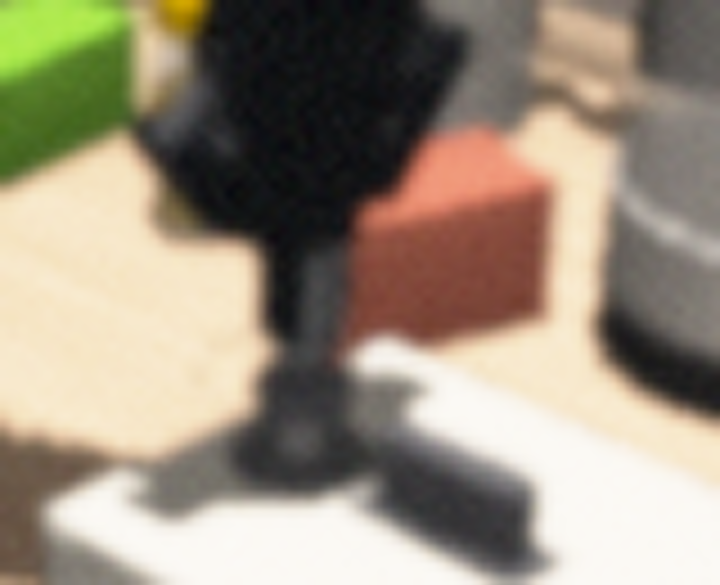

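Fingers are shut, right over the plunger head. Pressing down.

```bash
python3 -m crank '[{"travel":[0,0,5],"twist":[0,0,0]},{"travel":[0,0,3],"twist":[0,0,0]},{"travel":[0,0,2],"twist":[0,0,0]},{"travel":[0,0,2],"twist":[0,0,0]},{"travel":[0,0,2],"twist":[0,0,0]},{"travel":[0,0,2],"twist":[0,0,0]},{"travel":[0,0,2],"twist":[0,0,0]},{"travel":[0,0,2],"twist":[0,0,0]},{"travel":[0,0,1.5],"twist":[0,0,0]},{"travel":[0,0,0],"twist":[0,0,0]},{"travel":[0,0,0],"twist":[0,0,0]}]'
python3 -c "
from h import *
plan(*tray(0,64),.074,-92.41)"
```

```text
time: 51.7
position: [0.5351, -0.0127, 0.0759]
eef_rot: [2.175, -2.267, 0.0]
ft_force: [-3.7, 0.7, 8.0]
gripper_width: -0.0
cur [ 0.5351 -0.0127  0.0759] th -92.39 twist [-0.0001 -0.0001  0.0003] travel(after twist) [ 0.2 -0.1  1.9] F [-3.7  0.7  8. ] w -0.0 t 51.7 j [ 0.34  0.29 -0.49  0.   -0.79 -0.38]
```

```bash
python3 -m crank '[{"travel":[0,0,1],"twist":[0,0,0]},{"travel":[0,0,1],"twist":[0,0,0]},{"travel":[0,0,1],"twist":[0,0,0]},{"travel":[0,0,0],"twist":[0,0,0]},{"travel":[0,0,0],"twist":[0,0,0]}]'
python3 -c "
from h import *
plan(*tray(0,64),.074,-92.41)"
```

```text
time: 52.2
position: [0.5352, -0.0127, 0.0739]
eef_rot: [-2.175, 2.267, -0.001]
ft_force: [-5.8, 1.2, 17.7]
gripper_width: 0.001
cur [ 0.5352 -0.0127  0.0739] th -92.37 twist [-0.0006 -0.0002  0.0006] travel(after twist) [ 0.1 -0.  -0.1] F [-5.8  1.2 17.7] w 0.001 t 52.2 j [ 0.34  0.29 -0.5   0.   -0.78 -0.38]
```

```bash
python3 -m crank '[{"travel":[0,0,0.7],"twist":[0,0,0]},{"travel":[0,0,0],"twist":[0,0,0]},{"travel":[0,0,0],"twist":[0,0,0]},{"travel":[0,0,0],"twist":[0,0,0]},{"travel":[0,0,0],"twist":[0,0,0]},{"travel":[0,0,0],"twist":[0,0,0]}]'
python3 -m crank '[{"travel":[0,0,-3],"twist":[0,0,0]},{"travel":[0,0,-5],"twist":[0,0,0]},{"travel":[0,0,-8],"twist":[0,0,0]},{"travel":[0,0,-20],"twist":[0,0,0]},{"travel":[0,0,-30],"twist":[0,0,0]},{"travel":[0,0,-30],"twist":[0,0,0]},{"travel":[0,0,-30],"twist":[0,0,0]},{"travel":[0,0,0],"twist":[0,0,0]}]'
python3 -m crank '[{"travel":[-30,0,0],"twist":[0,0,0]},{"travel":[-30,0,0],"twist":[0,0,0]},{"travel":[-30,0,0],"twist":[0,0,0]},{"travel":[-30,0,0],"twist":[0,0,0]},{"travel":[-30,0,0],"twist":[0,0,0]},{"travel":[-30,0,0],"twist":[0,0,0]},{"travel":[-30,0,0],"twist":[0,0,0]},{"travel":[-30,0,0],"twist":[0,0,0]},{"travel":[-30,0,0],"twist":[0,0,0]},{"travel":[-30,0,0],"twist":[0,0,0]},{"travel":[0,0,0],"twist":[0,0,0]},{"travel":[0,0,0],"twist":[0,0,0]},{"travel":[0,0,0],"twist":[0,0,0]}]'
python3 - <<'E'
from h import *
c=snap('top',16); W=cloud(c)
im=c['image'].astype(int); mc=(np.abs(im[...,0]-im[...,2])<25).astype(float)
print(fit(c,'cover',mc,(232,165,320,240),(.5325,-.077,-.042),.006))
for p in [(.47,-.15),(.59,-.15),(.47,0),(.59,0)]:
    u,v=np.round(proj(c,np.array([*p,.058]))).astype(int); print(p,np.median(W[v-2:v+3,u-2:u+3,2]).round(4))
u,v=np.round(proj(c,np.array([*tray(0,64),.088]))).astype(int); print('plunger',W[v-1:v+2,u-1:u+2,2].round(3))
s=snap('scene',16)
overlay(s,'pics/o16s.png',[('cover',(.5325,-.0770,-.042),.006)],(200,140,350,265),5)
cv2.imwrite('pics/t16.png',cv2.resize(c['image'][...,::-1],(800,600)))
E
```

```text
time: 52.8
position: [0.5353, -0.0127, 0.0739]
eef_rot: [-2.175, 2.266, -0.001]
ft_force: [-9.3, 2.9, 23.9]
gripper_width: 0.007
time: 53.6
position: [0.5376, -0.0123, 0.2022]
eef_rot: [-2.171, 2.262, -0.006]
ft_force: [-0.1, -0.1, -0.2]
gripper_width: 0.002
time: 54.9
position: [0.5475, 0.2864, 0.1974]
eef_rot: [2.173, -2.267, -0.0]
ft_force: [1.0, -0.4, 0.0]
gripper_width: 0.002
(array([ 0.53184512, -0.07643637, -0.03973293]), np.float64(57.306884765625), np.float32(3663.0))
(0.47, -0.15) 0.0586
(0.59, -0.15) 0.0581
(0.47, 0) 0.0582
(0.59, 0) 0.0563
plunger [[0.09  0.086 0.087]
 [0.089 0.092 0.084]
 [0.085 0.088 0.092]]
```

View pics/o16s.png

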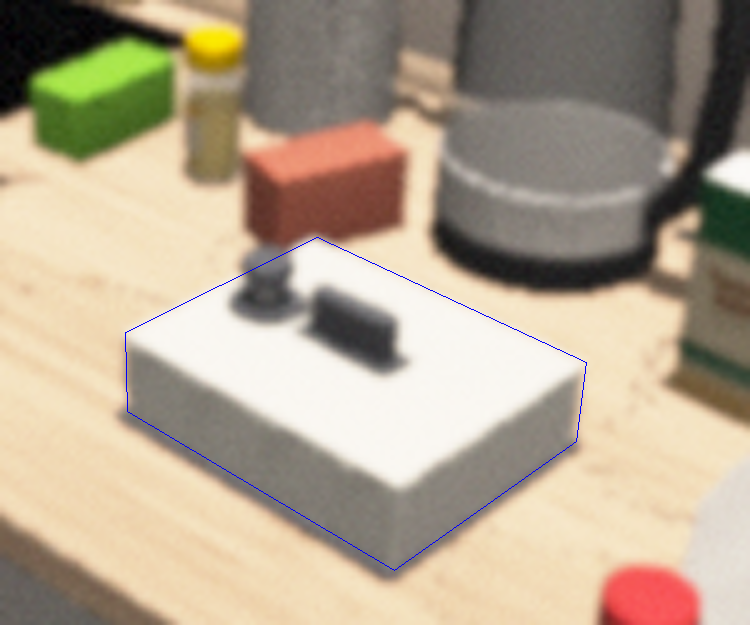

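View pics/t16.png

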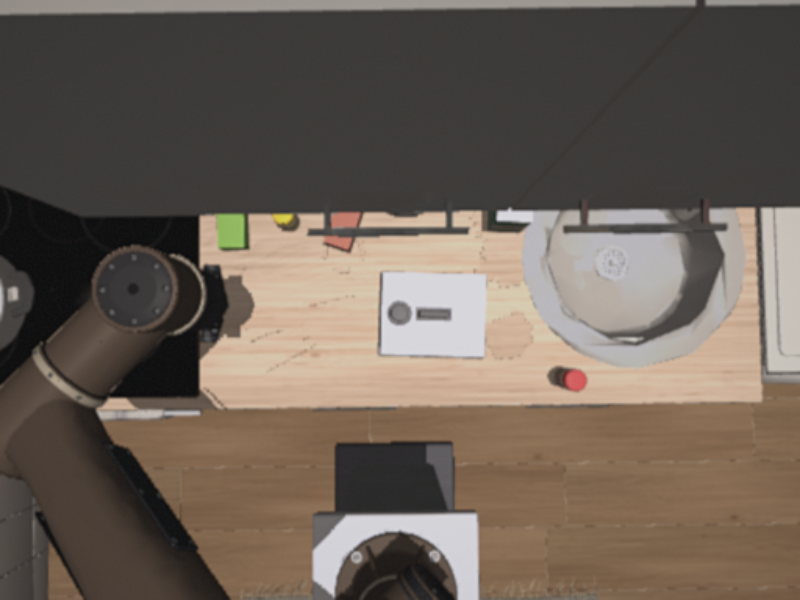

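Cover is flush: the roof reads about 58 mm at four points, and the plunger is back up at about 88 mm. The bystanders have not moved, and no stamps are left out. Handing in.

```bash
python3 -c "
from cell import job; print(job.hand_in())"
```

```text
the job is handed in; nothing more can be done
None
```

The job is handed in: every stamp that was out is in the tray, and the cover is back on and sealed.

- **Stamps:** I set the cover on the hob. The three stamps that were out (the long one, one corner one and the bar) went flat into the tray side by side with grip bars up. The last picture before covering confirmed this, and none were left on the worktop.
- **Cover:** It sits flush on the tray's ledge. The roof measured 56–59 mm at four points, against 58 mm expected. The fitted cover position is within about 1 mm of where it started.
- **Plunger:** I held it at the end of its travel for about 1 s. The fingers stopped 14 mm below its raised height, and the push reached about 24 N. After I let go it rose again to about 88 mm.
- **Surroundings:** The jars and cartons looked to be standing where they were at the start, and the arm ended well clear at 55 s.

No stamp got knocked aside and I saw no grip slip. The side camera's overlays were off by a steady 1 pixel or so, within its stated calibration. No check failed.

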